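# Swap the piston for the float bowls and load the drying cabinet

### The job

Throw the latch lever on the drying cabinet into its open notch, take the dried piston out of the steel tray and stand it upright in the square pan, then stand every carburettor float bowl that lies about (the round ones with a stub on top; there are two to four) flat on the floor of the tray, stub up, and slide the loaded tray fully home in the cabinet. Then throw the lever back into its locked notch so that the latch bar stands across the mouth in front of the tray, and let go. Leave the other things on the bench where they are.

Things in the scene. Friction and masses are not known exactly. Their poses are not given: they have to be found in the camera images.
- cab: low drying cabinet fixed to the bench, 209 mm (its x) by 190 mm (y), 130 mm high; origin: centre of the underside. Its mouth, in its +y face (95 mm from the origin), is 170 mm wide, 70 mm high, its floor the bench itself: the tray slides in flat along the cabinet's -y with 4 mm to spare either side. Two flared lead-in plates 11 mm high reach 26 mm out in front of the mouth
- dock (a point): where the tray's origin lies when the tray is fully home against the back stop: on the bench, 7 mm to +y from the cabinet's origin; axes parallel to the cabinet's
- pivot (a point): point on the lever's vertical axis at knob height (z 175 mm), at x -107, y +101 mm in the cabinet's frame. On the same shaft, below, is the latch bar: 75 mm long, 6 mm thick, z 14 to 44 mm. A flat round index plate (radius 62 mm, top at z 136 mm) lies under the lever, each notch marked on it by a black line between two teeth
- knob (a point): middle of the lever's knob, an upright red cylinder 22 mm across, z 150 to 195 mm, 80 mm from the axis; grip it from above. The lever itself is a bar just under the knob (z 147 to 155 mm)
- lever (a joint): angle of the latch lever, growing anticlockwise seen from above, range -0.05 to 2.2 rad; friction holds it where it is left (about 2 N at the knob moves it). 0 = locked notch: knob at 200 degrees anticlockwise from the cabinet's +x, latch bar across the mouth, blocking the tray. 1.75 = open notch: knob at 300 degrees, bar swung out clear of the mouth. A notch is met within 0.12 rad
- tray: steel tray lying on the bench, 350 g: 162 mm (its x) by 166 mm (its y), walls 3 mm thick and 26 mm high, floor 4 mm thick; origin at the centre of the underside. Its -y end enters the cabinet first. From its +y end a flat tongue 50 mm wide carries the upright handle plate. It can be pushed and dragged along the bench by the handle
- handle (a point): middle of the top edge of the tray's handle plate, 153 mm to +y of the tray's origin and 60 mm above the bench; the plate is 60 mm wide (tray x), 8 mm thick (tray y) and 60 mm high; grip it across its thickness from above
- bowl0: round aluminium carburettor float bowl standing open side down: body 56 mm across and 24 mm high, with a round drain stub 22 mm across and 22 mm high on its top (46 mm high in all), about 90 g; grip the stub from above. Origin: centre of the underside. Two to four bowls are present (absent: None)
- bowl1: round aluminium carburettor float bowl standing open side down: body 56 mm across and 24 mm high, with a round drain stub 22 mm across and 22 mm high on its top (46 mm high in all), about 90 g; grip the stub from above. Origin: centre of the underside. Two to four bowls are present (absent: None)
- bowl2: round aluminium carburettor float bowl standing open side down: body 56 mm across and 24 mm high, with a round drain stub 22 mm across and 22 mm high on its top (46 mm high in all), about 90 g; grip the stub from above. Origin: centre of the underside. Two to four bowls are present (absent: None)
- bowl3: round aluminium carburettor float bowl standing open side down: body 56 mm across and 24 mm high, with a round drain stub 22 mm across and 22 mm high on its top (46 mm high in all), about 90 g; grip the stub from above. Origin: centre of the underside. Two to four bowls are present (absent: None)
- cap0: bystander: dark round carburettor cap without a stub, 50 mm across, 19 mm high; leave it
- cap1: bystander: dark round carburettor cap without a stub, 50 mm across, 19 mm high; leave it
- driver: bystander: screwdriver lying on the bench; leave it
- piston: dried aluminium piston standing in the tray, a plain cylinder 52 mm across and 42 mm high, about 150 g; origin: centre of the underside. To be stood upright in the pan
- pan: square steel pan without a handle fixed on the bench, 120 by 120 mm, walls 16 mm high and 3 mm thick, floor 3 mm thick; origin: centre of the underside
- spray: bystander: spray can 52 mm across, 160 mm high; leave it
There are look-alikes about, which are no part of the job. Leave any brown look-alike of the bowl3 alone.

How it is judged:
By the outcome, as a careful person would: the job done as asked, in the order asked, and still so for the second after the job is handed in, with the robot touching nothing.
Of bowl0, bowl1, bowl2, bowl3 only 2 to 4 are there at a start; the rules pass over those that are not, and their reading is None.
At some moment in a run one of bowl0, bowl1, bowl2, bowl3 may be knocked a few centimetres aside while the robot is not near it.
Once in a run the grip may slacken for a moment while it holds something.
It also fails if it takes over 210 s, if anything falls off the work surface, if the arm or the gripper's body presses on something with over 40 N, if the wrist force passes 120 N, or if a joint passes its speed limit or range.

### The arm

A 6-joint arm with a two-finger parallel gripper is mounted at the origin on the work surface. World frame = base frame: x ahead of the robot, y to its left, z up, the work surface at z = 0. Lengths are in mm, angles in rad, forces in N, time in s.
With the tool pointing down it reaches from about 400 to 925 mm from the base axis. Payload 12.5 kg.
Tool frame: the origin (TCP) lies between the finger pads; the fingertips stand env.tip_extent ahead of it and the grasp point (between the pads) lies 11 mm behind it (env.tip_extent is the distance from the TCP to the fingertips, in mm); z points along the fingers, y is the line along which they close (so a half turn about z gives the same grasp; the last joint's range is limited). The gripper opens to 95 mm and grips with 3 to 60 N. Pads are 20 mm wide; open, the fingers measure 119 mm over their backs; the gripper's body (75 mm by 180 mm) begins 59 mm behind the grasp point.
Start: joints at [-1.293, 0.491, 1.559, -0, 1.092, -0.106], TCP at [234.053, -579.539, 222.661] pointing down, gripper open.
Joint ranges: [-3.1, 3.1], [-0.84, 2.19], [0.05, 2.79], [-1.13, 4.28], [0.06, 2.93], [-2.69, 2.69]. Speed limits (rad/s): [2.22, 2.22, 2.79, 3.14, 3.14, 3.14].

### API

Orientations are given as [roll, pitch, yaw] about the fixed x, y, z axes, in that order (R = Rz(yaw) Ry(pitch) Rx(roll)).
In Python, from cell import env gives the robot as it stands.
- The arm moves only by the tool carry_out, never from a script. Its argument "motion" is a list of rows, each a list of 5 numbers: the shift along the tool's x, y, z in mm, then the turn about the tool's z in degrees, then the closure, from 0 (fully open) to 1 (shut). A call has 1 to 12 rows; each row shifts and turns the commanded pose from where the row before left it, along the tool's axes as they then stand; what a row does not reach is not made up. A row lasts 1/10 s, in which the tool goes at most 50 mm and 8.59 degrees, less where a joint would pass 70% of its speed; a pose out of reach is approached as far as the arm can. A call with a gripper value outside its range is refused whole. The fingers move at their own pace and stop on an object; the grip force is fixed at half the most. Time passes only in rows, so rows that do not move let the fingers close. It gives the time, the measured TCP pose, the force, the opening and the grip force at its end, in the units of the state.
- env.state(): the state, without advancing time (a new reading comes with each control period).
- env.read_camera(name): name is "scene" or "top" or "wrist"; returns a dict with "color" (420x560x3 uint8, red, green, blue), "K" (3x3 intrinsics, pixels), "R" (3x3) and "t" (3): a world point X has camera coordinates R X + t; the wrist camera has in their place "hand_eye" (4x4, takes a point from camera to tool coordinates, whose origin is the TCP and whose axes are the flange's). Camera axes: x right, y down, z forward; pixel columns grow to the right and rows downward; lengths in mm; the calibration is good to about 2 mm. A picture is of the moment at which its call begins: read the wrist's pose just before it. There is no depth.
- env.job_done(): hands the job in; it is judged then, once.
The state is a dict: "t": time; "joints": joint angles; "qvel": joint speeds; "tau": joint torques, N m; "eef_pos": TCP position; "tcp_rot": TCP orientation; "ft_force": force on the tool from outside, world axes, zero at the start; "moment": the same for the moment, N m; "opening": opening from 0.0 (shut) to 1.0 (fully open); "grip_force": force on a finger pad.
Only numpy, scipy, OpenCV 4.12 (cv2) and the standard library are available. Lean on these libraries where they do the work, as an engineer would, in place of code of your own. Each camera call takes 0.05 s, during which the arm holds its last target. There are 200 camera calls.

## Working session

There is one attempt and no reset: what is moved stays moved. The work goes in short steps, Python scripts to look and compute and a tool call to move; the robot and the scene stay as the last step left them, time stands still between calls to the robot, and variables do not carry over. Pictures are saved under pics/ and viewed, at most 16 in all, crops included, and the job is handed in when it is done.

Besides the shell and the picture viewer there is one more tool, called after "Request:" by a JSON object that holds its "name" and its "arguments". carry_out: Moves the arm, as the interface text tells. Its arguments: {"type":"object","properties":{"motion":{"type":"array"}},"required":["motion"]}

```bash
ls; mkdir -p pics
cat > h.py <<'E'
import numpy as np,cv2
from cell import env
def shot(n,f=None):
    s=env.state(); c=env.read_camera(n)
    if n=='wrist':
        from scipy.spatial.transform import Rotation as Ro
        T=np.eye(4); r=np.array(s['tcp_rot'],float)
        T[:3,:3]=r if r.shape==(3,3) else Ro.from_euler('xyz',r).as_matrix()
        T[:3,3]=s['eef_pos']; M=np.linalg.inv(T@np.array(c['hand_eye'])); c['R'],c['t']=M[:3,:3],M[:3,3]
    if f: cv2.imwrite(f'pics/{f}.png',c['color'][:,:,::-1])
    return c
def ray(c,uv,z):
    R,t=np.array(c['R']),np.array(c['t']); o=-R.T@t
    d=R.T@np.linalg.solve(np.array(c['K']),[uv[0],uv[1],1.]); return o+d*(z-o[2])/d[2]
def proj(c,X):
    p=np.array(c['K'])@(np.array(c['R'])@np.array(X,float)+np.array(c['t'])); return p[:2]/p[2]
def tri(c1,p1,c2,p2):
    A=[];b=[]
    P=[np.array(c['K'])@np.c_[np.array(c['R']),np.array(c['t'])] for c in(c1,c2)]
    return (lambda x:x[:3,0]/x[3,0])(cv2.triangulatePoints(P[0],P[1],np.array(p1,float).reshape(2,1),np.array(p2,float).reshape(2,1)))
E
python3 - <<'E'
from h import *
print(env.state(),env.tip_extent)
for n in('top','scene','wrist'):
    c=shot(n,n+'0'); print(n,c['K'],c['R'],c['t'])
E
```

```text
pics
{'t': 0.0, 'joints': array([-1.29260399e+00,  4.91596534e-01,  1.55947114e+00,  2.36223373e-05,
        1.09170063e+00, -1.05597476e-01]), 'qvel': array([ 7.33933168e-04,  1.37938711e-05,  3.06909715e-03, -2.22285848e-03,
        1.41649050e-03,  4.82495529e-04]), 'tau': array([ 2.64386465e-03, -6.12644219e+01, -2.58180892e+01,  6.93795132e-02,
        4.82510612e-02, -7.88682519e-05]), 'eef_pos': array([ 233.98348126, -579.28512722,  222.03130501]), 'tcp_rot': array([-3.14042576e+00, -1.44748780e-04,  3.83778830e-01]), 'ft_force': array([ 0.19051179, -0.11156367,  0.08346293]), 'moment': array([-0.02353606, -0.04412499, -0.01238593]), 'grip_force': 0.0, 'opening': 0.9980403546099578} 8.0
top [[417.41462696   0.         273.84768285]
 [  0.         417.41462696 215.2681001 ]
 [  0.           0.           1.        ]] [[-0.02925712 -0.99954571 -0.00723878]
 [-0.99165382  0.02993432 -0.12540593]
 [ 0.12556564  0.00350935 -0.99207911]] [ 84.97340133 556.23835345 999.39503218]
scene [[383.35192108   0.         278.45864098]
 [  0.         383.35192108 208.30251062]
 [  0.           0.           1.        ]] [[-0.778864    0.62705677 -0.01306445]
 [ 0.43671331  0.52725319 -0.72889338]
 [-0.45016925 -0.57341424 -0.68450256]] [ 379.40591625 -192.46530151 1215.76120368]
wrist [[344.27758803   0.         273.4514702 ]
 [  0.         344.27758803 206.47861604]
 [  0.           0.           1.        ]] [[ 0.37444877 -0.92724598 -0.00173337]
 [-0.88658461 -0.3585748   0.29221884]
 [-0.27158029 -0.10788421 -0.95634991]] [-623.71948227  -32.5020856   393.71665449]
```

View pics/top0.png

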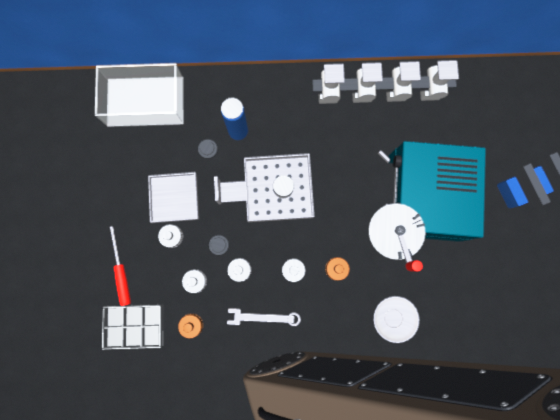

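View pics/scene0.png

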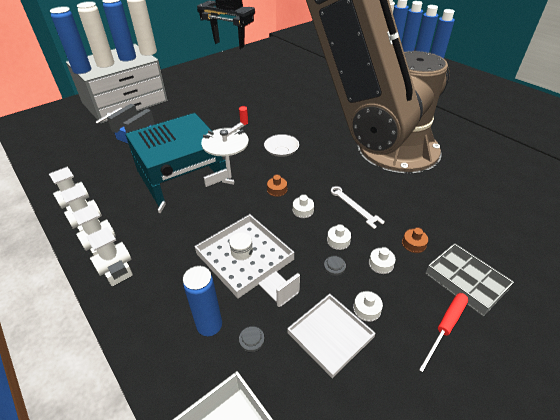

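The top view shows four white bowls, at about (170,236), (194,282), (239,270) and (293,270). Two brown look-alikes are at (338,269) and (190,326). The tray with the piston is at (283,186), its handle at (217,190), and the pan is at (173,197). The cabinet is at (442,190), and the lever's pivot is near (400,230) with the knob at (416,266).

```bash
cat >> h.py <<'E'
def blobs(c,mask,amin=40):
    n,l,s,ce=cv2.connectedComponentsWithStats(mask.astype(np.uint8))
    return [(ce[i].round(1),s[i]) for i in range(1,n) if s[i][4]>=amin]
E
python3 - <<'E'
from h import *
np.set_printoptions(suppress=True,precision=1)
for n in('top','scene'):
    c=shot(n); im=c['color'].astype(int); 
    hsv=cv2.cvtColor(c['color'],cv2.COLOR_RGB2HSV)
    w=(hsv[:,:,1]<60)&(hsv[:,:,2]>120)
    print(n)
    for ce,s in blobs(c,w,100):
        if s[4]<9000: print(ce,s,ray(c,ce,24)[:2])
    r=(im[:,:,0]>140)&(im[:,:,1]<50)&(im[:,:,2]<60)
    for ce,s in blobs(c,r,20): print('red',ce,s,ray(c,ce,190)[:2])
    t=(hsv[:,:,0]>80)&(hsv[:,:,0]<100)&(hsv[:,:,1]>150)&(hsv[:,:,2]>70)
    if n=='top':
        n_,l,s,ce=cv2.connectedComponentsWithStats(t.astype(np.uint8)); 
        for k in range(1,n_):
            if s[k][4]>1500:
                cn=cv2.findContours((l==k).astype(np.uint8),0,2)[0][0]; h=cv2.approxPolyDP(cn,4,True)[:,0]
                print('teal',[(p,ray(c,p,130)[:2]) for p in h])
        # tray, pan rects
        for (x0,y0,x1,y1),z in(((246,145,325,230),26),((140,165,208,230),16)):
            m=np.zeros(w.shape,np.uint8); m[y0:y1,x0:x1]=w[y0:y1,x0:x1]
            m=cv2.morphologyEx(m,cv2.MORPH_CLOSE,np.ones((5,5)))
            cn=max(cv2.findContours(m,0,2)[0],key=cv2.contourArea)
            b=cv2.boxPoints(cv2.minAreaRect(cn)); P=np.array([ray(c,p,z)[:2] for p in b]); print('rect',b,P,P.mean(0))
        cv2.imwrite('pics/tc.png',cv2.resize(c['color'][130:300,340:500,::-1],None,fx=3.5,fy=3.5,interpolation=2))
E
```

```text
top
[387.4  80.4] [ 314   60  145   43 3919] [ 905.3 -237.9]
[141.2  94.5] [  94   63   90   64 4965] [887.7 404.9]
[231.5 107.4] [221  97  22  22 370] [845.1 170. ]
[206.2 146.6] [200 140  13  14 132] [742.5 236.5]
[272.1 187.6] [ 214  153  101   69 4965] [630.5  70.8]
[536.  182.5] [526 165  22  38 225] [ 623.2 -594.2]
[396.5 230.2] [ 368  168   58   94 2610] [ 513.3 -235.7]
[172.6 196.9] [ 148  172   50   51 2319] [614.4 322.6]
[169.5 235.6] [158 224  24  24 449] [516.7 330.2]
[114.3 244.9] [110 226  10  39 136] [497.6 467.9]
[217.1 244.1] [210 236  15  15 149] [492.  211.6]
[238.7 269.6] [227 258  24  24 455] [427.5 159.1]
[293.3 269.9] [282 258  24  24 446] [422.8  24.5]
[193.5 280.9] [182 269  25  24 459] [403.2 270.8]
[396.  319.1] [ 373  296   47   47 1720] [ 297.3 -220.2]
[132.7 326.6] [ 102  305   59   45 2254] [297.7 419.3]
[262.1 317.4] [227 308  74  18 683] [310.6 104.3]
red [409.8 266.7] [407 261   7  10  32] [ 423.3 -210.1]
red [125.3 284.5] [121 264   9  41 119] [404.  379.1]
teal [(array([404, 141], dtype=int32), array([ 709.4, -235.7])), (array([400, 202], dtype=int
[... 1091 characters left out ...]
1] [ 881.4 -253.1]
[356.9 207. ] [331 186  54  43 432] [326.4 121.5]
[302.9 206.4] [292 195  22  23 397] [431.4  31.6]
[250.  259.4] [ 195  214  105   93 5192] [638.9  86.9]
[338.7 236.9] [327 224  24  26 474] [436.5 165.2]
[470.2 277.1] [ 429  244   85   66 1503] [303.5 425.5]
[381.9 260.2] [369 247  27  27 548] [412.6 276. ]
[196.4 277.2] [183 266  28  24 523] [757.2  53.3]
[336.3 329.7] [ 288  291   95   87 4579] [611.9 332. ]
[431.4 351.1] [420 330  25  42 173] [508.1 471.9]
[227. 403.] [ 173  371  100   49 2503] [847.7 311.6]
red [243.6 116.7] [240 110   8  15  96] [ 445.3 -192.3]
red [448.2 308.1] [441 296  15  26  27] [534.4 469.4]
red [443.  330.3] [438 326  11   9  42] [572.  485.7]
```

View pics/tc.png

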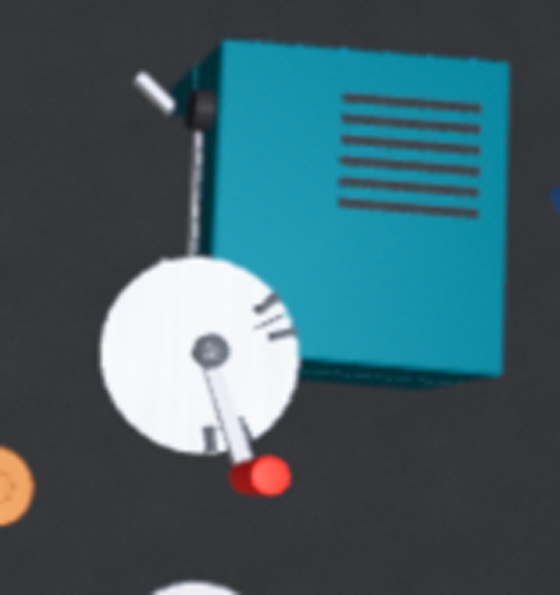

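The crop shows the lever lying near the lower (locked) notch, with the knob's top face at full-image (417,266) and the hub at (400,230). The latch bar lies across the mouth. Next I measure the knob and hub.

```bash
cat >> h.py <<'E'
def rows(target,yaw=None,step=40):
    s=env.state(); y0=s['tcp_rot'][2]; p=np.array(s['eef_pos']); d=np.array(target)-p
    print('d tool: x %.1f y %.1f z %.1f'%(d[0]*np.cos(y0)+d[1]*np.sin(y0),d[0]*np.sin(y0)-d[1]*np.cos(y0),-d[2]),'turn(toolz,deg) %.1f'%(0 if yaw is None else -np.degrees(yaw-y0)),'yaw now %.4f'%y0,'t',s['t'])
E
python3 - <<'E'
from h import *
np.set_printoptions(suppress=True,precision=1)
t=shot('top');s=shot('scene')
for c,n in((t,'t'),(s,'s')):
    h=cv2.cvtColor(c['color'],cv2.COLOR_RGB2HSV); m=((h[:,:,0]<6)|(h[:,:,0]>174))&(h[:,:,1]>150)&(h[:,:,2]>60)
    print([b for b in blobs(c,m,15)])
print('knob',tri(t,(417.4,266),s,(243.6,109)),ray(t,(417.4,266),195),ray(s,(243.6,109),195))
print('hub',ray(t,(400.3,230),155),'plate')
for c,n,bb in((t,'t',(365,200,430,265)),(s,'s',(198,120,250,160))):
    h=cv2.cvtColor(c['color'],cv2.COLOR_RGB2HSV); m=((h[:,:,1]<60)&(h[:,:,2]>120)).astype(np.uint8)
    k=np.zeros_like(m);k[bb[1]:bb[3],bb[0]:bb[2]]=1
    cn=max(cv2.findContours(m*k,0,2)[0],key=cv2.contourArea);e=cv2.fitEllipse(cv2.convexHull(cn));print('plate',n,e,ray(c,e[0],136))
for nm,a,b in(('b',(169.5,235.6),(368,305)),('b',(193.5,281),(381.9,260)),('b',(238.7,269.6),(338.7,236.9)),('b',(293.3,269.9),(302.9,206.4))): print(tri(t,a,s,b))
cv2.imwrite('pics/sc.png',cv2.resize(s['color'][100:300,120:380,::-1],None,fx=3,fy=3,interpolation=2))
E
```

```text
[(array([414.4, 265.7]), array([406, 260,  17,  12, 159], dtype=int32)), (array([121.4, 285. ]), array([113, 264,  18,  42, 475], dtype=int32))]
[(array([243.3, 114.5]), array([239, 106,   9,  19, 144], dtype=int32)), (array([453. , 313.1]), array([438, 293,  30,  43, 600], dtype=int32))]
knob [ 423.6 -225.   190.9] [ 424.3 -224.2  195. ] [ 427.1 -217.7  195. ]
hub [ 502.8 -206.   155. ] plate
plate t ((396.6709899902344, 231.36294555664062), (54.778541564941406, 61.22224807739258), 152.30252075195312) [ 501.5 -203.5  136. ]
plate s ((225.32736206054688, 140.97511291503906), (34.23635482788086, 50.312049865722656), 66.13518524169922) [ 503.3 -200.6  136. ]
[518.  331.6  15.7]
[403.4 272.1  13.7]
[428.  159.5  13.3]
[423.2  23.7  13.4]
```

View pics/sc.png

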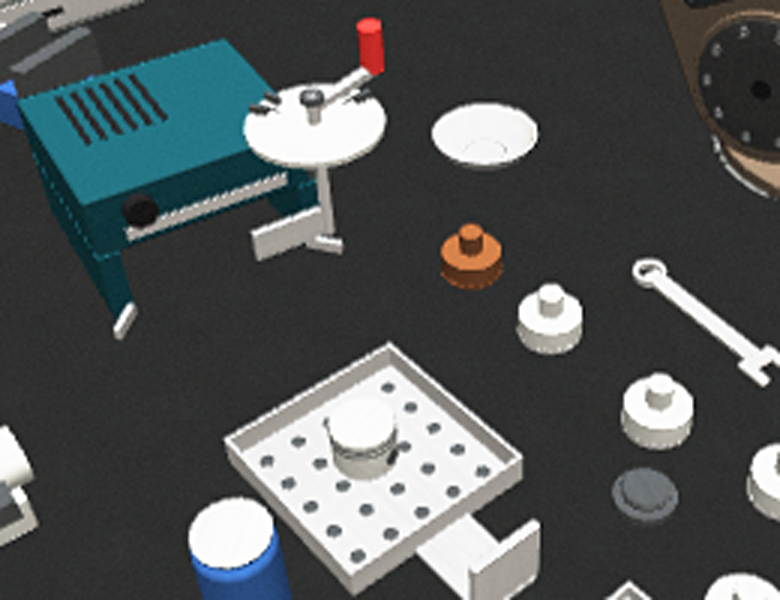

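The scene crop shows the bar across the mouth, confirming the lever is locked. It also shows the tray with the piston, and the knob at the upper right. The pivot is near (502,-203), the knob near (425,-222), and the cabinet yaw about -7.3°. I'll turn the tool to match first.

Request:
{"name": "carry_out", "arguments": {"motion": [[0,0,0,7.3,0],[0,0,0,7.3,0],[0,0,0,7.3,0],[0,0,0,7.3,0],[0,0,0,0,0]]}}

```text
t: 0.85
eef_pos: [234.0, -579.5, 222.6]
tcp_rot: [3.142, -0.0, -0.128]
ft_force: [0.5, -0.7, -0.2]
opening: 1.006
grip_force: 0.0
```

```bash
python3 -c "
from h import *
rows((425,-222,240)); print(env.state()['joints'])"
```

```text
d tool: x 143.9 y -379.0 z -17.4 turn(toolz,deg) 0.0 yaw now -0.1277 t 0.85
[-1.29262749e+00  4.90927105e-01  1.55893011e+00  1.08036528e-05
  1.09165636e+00  4.05879239e-01]
```

Request:
{"name": "carry_out", "arguments": {"motion": [[14.4,-37.9,-17.4,0,0],[14.4,-37.9,0,0,0],[14.4,-37.9,0,0,0],[14.4,-37.9,0,0,0],[14.4,-37.9,0,0,0],[14.4,-37.9,0,0,0],[14.4,-37.9,0,0,0],[14.4,-37.9,0,0,0],[14.4,-37.9,0,0,0],[14.4,-37.9,0,0,0],[0,0,0,0,0],[0,0,0,0,0]]}}

```text
t: 2.05
eef_pos: [424.8, -221.1, 240.2]
tcp_rot: [3.141, -0.0, -0.121]
ft_force: [0.1, 0.5, 1.0]
opening: 1.0
grip_force: 0.0
```

```bash
python3 -c "
from h import *
np.set_printoptions(suppress=True,precision=1)
c=shot('wrist','w1')
h=cv2.cvtColor(c['color'],cv2.COLOR_RGB2HSV); m=((h[:,:,0]<6)|(h[:,:,0]>174))&(h[:,:,1]>150)&(h[:,:,2]>60)
for b in blobs(c,m,30): print(b, ray(c,b[0],185))
for p in ((425,-222,195),(502.5,-203.5,155)): print(proj(c,p))
print(env.state()['eef_pos'])"
```

```text
(array([278.3, 223.1]), array([ 262,  199,   34,   48, 1215], dtype=int32)) [ 429.6 -223.8  185. ]
[276.5 235.3]
[236.5 113.8]
[ 424.5 -221.8  240.1]
```

View pics/w1.png

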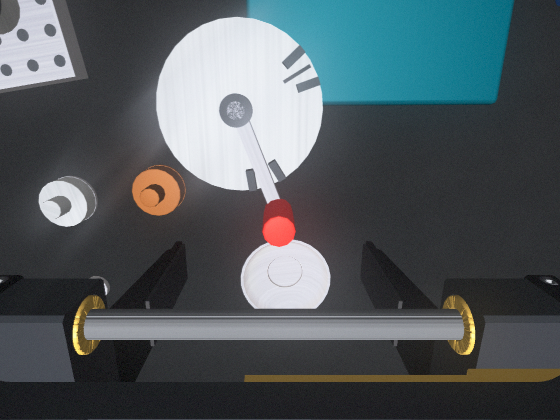

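The wrist view shows the knob top at (279,231), the hub at (236,110) and the open mark at about (297,73). The cabinet roof's near edge runs along row 103, parallel to the image. Both jaws clear the knob.

```bash
python3 -c "
from h import *
np.set_printoptions(suppress=True,precision=2)
c=shot('wrist');g=c['color']
k=ray(c,(279,231),195);h=ray(c,(236,110),160)
print('knob',k,'hub',h)
hs=cv2.cvtColor(g,cv2.COLOR_RGB2HSV)
m=((hs[:,:,1]<60)&(hs[:,:,2]>120)).astype(np.uint8);K=np.zeros_like(m);K[10:195,150:330]=1
cn=max(cv2.findContours(m*K,0,2)[0],key=cv2.contourArea);e=cv2.fitEllipse(cv2.convexHull(cn));pc=ray(c,e[0],136);print('plate',e,pc)
# open mark line
for (u,v) in ((297,73),(310,66),(285,79)):
    a=ray(c,(u,v),136)-pc;print('mark deg',np.degrees(np.arctan2(a[1],a[0])),np.hypot(a[0],a[1]))
a=k-pc;print('lever deg',np.degrees(np.arctan2(a[1],a[0]))%360,np.hypot(a[0],a[1]))
t=(hs[:,:,0]>80)&(hs[:,:,0]<100)&(hs[:,:,1]>150)&(hs[:,:,2]>70)
ys=[(u,np.where(t[:,u])[0].max()) for u in range(340,490,10)];print(ys)
p=ray(c,ys[0],130);q=ray(c,ys[-1],130);print('edge',p,q,'yaw',np.arctan2(-(p-q)[0],(p-q)[1]))
"
```

```text
knob [ 427.46 -224.7   195.  ] hub [ 504.89 -205.01  160.  ]
plate ((237.7344970703125, 104.11763000488281), (165.2033233642578, 178.5417938232422), 160.83702087402344) [ 508.64 -204.37  136.  ]
mark deg -70.6794438985207 48.67907349988011
mark deg -70.57638948652387 59.08535145791094
mark deg -70.40807008103641 39.10801255402441
lever deg 194.06024782525833 83.68029788274562
[(340, np.int64(103)), (350, np.int64(103)), (360, np.int64(104)), (370, np.int64(104)), (380, np.int64(104)), (390, np.int64(103)), (400, np.int64(103)), (410, np.int64(103)), (420, np.int64(103)), (430, np.int64(103)), (440, np.int64(103)), (450, np.int64(103)), (460, np.int64(103)), (470, np.int64(103)), (480, np.int64(102))]
edge [ 499.94 -280.95  130.  ] [ 487.64 -386.39  130.  ] yaw -0.11616679605645354
```

Request:
{"name": "carry_out", "arguments": {"motion": [[0,0,35,0,0.2],[0,0,33,0,0.3],[0,0,0,0,1],[0,0,0,0,1],[0,0,0,0,1],[0,0,0,0,1],[0,0,0,0,1],[0,0,0,0,1]]}}

```text
t: 2.95
eef_pos: [424.6, -221.7, 172.6]
tcp_rot: [3.141, -0.001, -0.126]
ft_force: [-0.1, -0.8, 0.5]
opening: 0.381
grip_force: 0.0
```

Request:
{"name": "carry_out", "arguments": {"motion": [[0,0,0,0,1],[0,0,0,0,1],[0,0,0,0,1],[0,0,0,0,1],[0,0,0,0,1]]}}

```text
t: 3.45
eef_pos: [424.4, -221.8, 172.2]
tcp_rot: [3.141, 0.0, -0.126]
ft_force: [-3.3, -2.8, 4.9]
opening: 0.226
grip_force: 30.0
```

```bash
python3 -c "
from h import *
c0=np.array([503.5,-203.5]);y0=env.state()['tcp_rot'][2]
a=np.radians(np.linspace(193.2,293,11));P=c0+80*np.c_[np.cos(a),np.sin(a)]
for d in np.diff(P,axis=0): print('[%.1f, %.1f, 0, 0, 1],'%(d[0]*np.cos(y0)+d[1]*np.sin(y0),d[0]*np.sin(y0)-d[1]*np.cos(y0)),end=' ')"
```

```text
[6.0, 12.6, 0, 0, 1], [8.1, 11.3, 0, 0, 1], [9.9, 9.8, 0, 0, 1], [11.4, 7.9, 0, 0, 1], [12.6, 5.8, 0, 0, 1], [13.5, 3.5, 0, 0, 1], [13.9, 1.1, 0, 0, 1], [13.9, -1.3, 0, 0, 1], [13.4, -3.7, 0, 0, 1], [12.6, -5.9, 0, 0, 1],
```

Request:
{"name": "carry_out", "arguments": {"motion": [[6,12.6,0,0,1],[8,11.3,0,0,1],[10,9.8,0,0,1],[11.4,8,0,0,1],[12.6,5.8,0,0,1],[13.5,3.5,0,0,1],[14,1,0,0,1],[14,-1.3,0,0,1],[13.4,-3.7,0,0,1],[12.6,-6,0,0,1],[0,0,0,0,1],[0,0,0,0,1]]}}

```text
t: 4.65
eef_pos: [537.3, -282.6, 172.5]
tcp_rot: [3.132, -0.01, -0.125]
ft_force: [11.5, -33.8, -12.1]
opening: 0.22
grip_force: 30.3
```

```bash
python3 -c "
from h import *
c=shot('wrist');t=shot('top')
cv2.imwrite('pics/w2.png',np.hstack([cv2.resize(c['color'],(380,285)),cv2.resize(t['color'][130:300,310:500],(380,285+55))[:285]])[:,:,::-1])
s=env.state();print(s['eef_pos'],s['opening'],s['grip_force'],s['ft_force'])"
```

```text
[ 537.15028246 -282.66671566  172.47297953] 0.2209254499990104 30.327354222536087 [ 12.40290959 -34.00038652 -10.23273273]
```

View pics/w2.png

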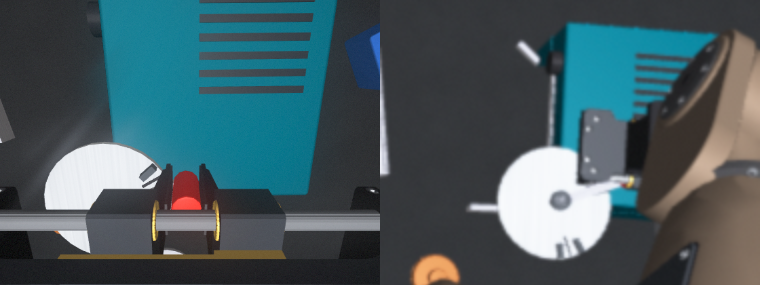

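The wrist view shows the lever at the open notch, and the top view shows the latch bar swung clear, pointing +y. I'll let go and lift.

Request:
{"name": "carry_out", "arguments": {"motion": [[0,0,0,0,0.6],[0,0,0,0,0.5],[0,0,0,0,0.4],[0,0,-25,0,0.3],[0,0,-35,0,0],[-30,0,-20,0,0],[0,0,0,0,0]]}}

```text
t: 5.45
eef_pos: [503.0, -272.5, 254.7]
tcp_rot: [3.14, -0.003, -0.126]
ft_force: [0.0, 0.1, -1.0]
opening: 0.752
grip_force: 0.0
```

```bash
python3 -c "
from h import *
c=shot('wrist','w3')
s=env.state();print(s['eef_pos'],s['opening'],s['grip_force'],s['ft_force'])"
```

```text
[ 503.76827401 -272.62289301  253.23705321] 0.7956334657415641 0.0 [ 0.9646088  -0.22540367  0.30083519]
```

View pics/w3.png

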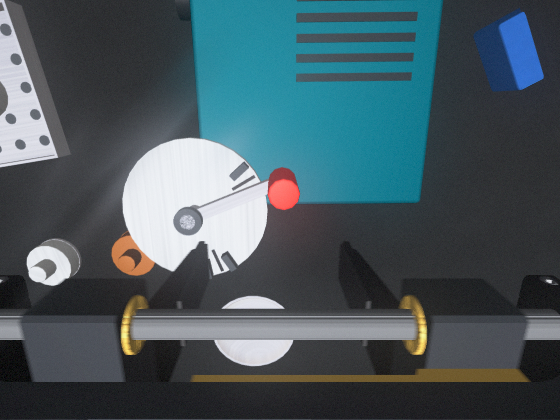

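The lever in the view ends at the knob (284,190), with the hub at (188,221). The open mark line is at about (243,183). I'll compute the angles.

```bash
python3 -c "
from h import *
np.set_printoptions(suppress=True,precision=2)
c=shot('wrist')
hs=cv2.cvtColor(c['color'],cv2.COLOR_RGB2HSV)
m=((hs[:,:,0]<6)|(hs[:,:,0]>174))&(hs[:,:,1]>150)&(hs[:,:,2]>60);print(blobs(c,m,30))
k=ray(c,(284,193),195);h=ray(c,(188,222),160);print(k,h)
for z in (165,160,157):
  h=ray(c,(188,222),z);a=k-h;print(z,h,np.degrees(np.arctan2(a[1],a[0])),np.hypot(*a[:2]))
cn=np.array([(u,v) for v in range(130,285) for u in [np.argmax((hs[v,100:200,1]<60)&(hs[v,100:200,2]>150))+100] if 122<u<180],float)
# left half rim -> world plane z=136 circle fit
P=np.array([ray(c,p,136)[:2] for p in cn[:120]]);A=np.c_[2*P,np.ones(len(P))];x=np.linalg.lstsq(A,(P**2).sum(1),rcond=None)[0]
print('circle',x[:2],np.sqrt(x[2]+x[0]**2+x[1]**2))
for u,v in((243,183),(252,178),(235,187),(217,262)):
  a=ray(c,(u,v),136)-np.r_[x[:2],136];print(np.degrees(np.arctan2(a[1],a[0])),np.hypot(*a[:2]))
# cabinet roof edges
t=(hs[:,:,0]>80)&(hs[:,:,0]<100)&(hs[:,:,1]>150)&(hs[:,:,2]>70)
L=np.array([(np.where(t[v])[0].min(),v) for v in range(20,120,5)]);R=[(np.where(t[v])[0].max(),v) for v in range(20,190,5)]
B=[(u,np.where(t[:,u])[0].max()) for u in range(300,410,5)]
for n,e in(('front',L),('back',R),('near',B)):
  Q=np.array([ray(c,p,130)[:2] for p in e]);vx,vy,x0,y0=cv2.fitLine(Q.astype(np.float32),2,0,.01,.01).ravel();print(n,Q[0],Q[-1],np.degrees(np.arctan2(vy,vx)))
"
```

```text
[(array([286.2, 195.9]), array([268, 170,  32,  42, 528], dtype=int32))]
[ 528.13 -281.65  195.  ] [ 504.97 -203.73  160.  ]
165 [ 506.56 -205.26  165.  ] -74.22994307711552 79.37995850048988
160 [ 504.97 -203.73  160.  ] -73.44372973057806 81.28971967132411
157 [ 504.01 -202.82  157.  ] -72.98953561574773 82.44265066876338
circle [ 505.04 -204.13] 62.17044107437009
-65.416832025459 48.98648931485216
-65.79835243699259 57.666172839582835
-64.50087252010303 41.42630057839643
-167.69553948299986 49.3788750080419
front [ 652.11 -228.32] [ 584.02 -220.54] -6.36731
back [ 628.65 -413.34] [ 503.18 -399.11] -6.539533
near [ 526.61 -296.99] [ 488.92 -384.48] 71.220894
```

The pivot is (505,-204). The lever stands at about -73.5°, while the open mark is at about -66°. The knob slid along the pads, so I regrip it with the closing axis along the arc.

Request:
{"name": "carry_out", "arguments": {"motion": [[0,0,0,8,0],[0,0,0,8,0],[0,0,0,8,0],[0,0,0,8,0],[0,0,0,8,0],[0,0,0,8,0],[0,0,0,8,0],[0,0,0,7,0],[0,0,0,0,0],[0,0,0,0,0]]}}

```text
t: 6.55
eef_pos: [504.4, -272.8, 251.1]
tcp_rot: [3.141, 0.001, -1.222]
ft_force: [-0.5, 1.0, -0.6]
opening: 0.999
grip_force: 0.0
```

```bash
python3 -c "
from h import *
rows((527.7,-280.7,172)); y0=env.state()['tcp_rot'][2]
d=np.array([537.5-527.7,-277.1+280.7]);print(d[0]*np.cos(y0)+d[1]*np.sin(y0),d[0]*np.sin(y0)-d[1]*np.cos(y0))"
```

```text
d tool: x 15.4 y -19.2 z 79.1 turn(toolz,deg) 0.0 yaw now -1.2216 t 6.55
-0.02928185260003957 -10.440265445529015
```

Request:
{"name": "carry_out", "arguments": {"motion": [[15.4,-19.2,0,0,0.2],[0,0,40,0,0.3],[0,0,39,0,0.4],[0,0,0,0,1],[0,0,0,0,1],[0,0,0,0,1],[0,0,0,0,1],[0,0,0,0,1],[0,0,0,0,1],[0,0,0,0,1]]}}

```text
t: 7.55
eef_pos: [527.4, -281.2, 173.6]
tcp_rot: [-3.142, -0.001, -1.225]
ft_force: [-2.0, -1.5, 4.3]
opening: 0.228
grip_force: 30.0
```

Request:
{"name": "carry_out", "arguments": {"motion": [[0,0,0,0,1],[0,0,0,0,1],[0,-5.2,0,0,1],[0,-5.2,0,0,1],[0,0,0,0,1],[0,0,0,0,1]]}}

```text
t: 8.15
eef_pos: [537.9, -278.6, 173.6]
tcp_rot: [-3.141, -0.003, -1.225]
ft_force: [0.2, -6.3, 2.6]
opening: 0.225
grip_force: 30.0
```

Request:
{"name": "carry_out", "arguments": {"motion": [[0,0,0,0,0.6],[0,0,0,0,0.5],[0,0,0,0,0.4],[0,0,0,0,0.4],[0,0,-30,0,0.3],[-30,0,-40,0,0],[-30,0,-20,0,0],[0,0,0,0,0],[0,0,0,0,0]]}}

```text
t: 9.05
eef_pos: [517.0, -220.8, 263.3]
tcp_rot: [-3.141, -0.001, -1.224]
ft_force: [-0.3, 0.1, 0.4]
opening: 0.926
grip_force: 0.0
```

```bash
python3 -c "
from h import *
np.set_printoptions(suppress=True,precision=2)
c=shot('wrist','w4');s=env.state();print(s['eef_pos'])
hs=cv2.cvtColor(c['color'],cv2.COLOR_RGB2HSV)
m=((hs[:,:,0]<6)|(hs[:,:,0]>174))&(hs[:,:,1]>150)&(hs[:,:,2]>60)
for b in blobs(c,m,30):
  k=ray(c,b[0],185)-[505,-204,0];print(b,k,np.degrees(np.arctan2(k[1],k[0])))
"
```

```text
[ 516.96 -221.21  262.53]
(array([278.3, 135.8]), array([259, 121,  31,  31, 117], dtype=int32)) [ 30.03 -73.45 185.  ] -67.76254401835303
```

View pics/w4.png

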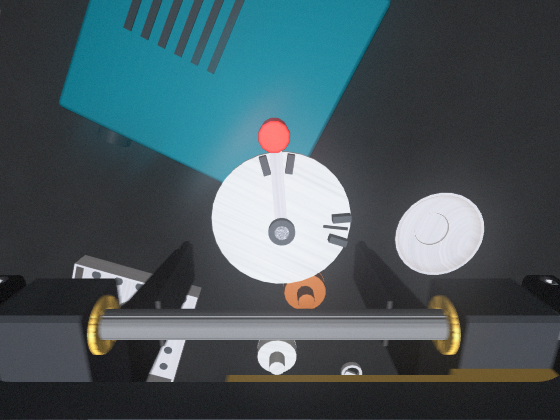

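The lever now sits between the open notch's teeth, with its knob at (274,135). Next is the piston.

Request:
{"name": "carry_out", "arguments": {"motion": [[0,0,-5,-8,0],[0,0,-5,-8,0],[0,0,-5,-8,0],[0,0,-5,-8,0],[0,0,-5,-8,0],[0,0,-5,-8,0],[0,0,-5,-8,0],[0,0,-5,-7,0],[5,-40,0,0,0],[5,-40,0,0,0],[5,-40,0,0,0],[5,-40,0,0,0]]}}

```text
t: 10.3
eef_pos: [557.3, -64.2, 301.5]
tcp_rot: [-3.141, 0.002, -0.127]
ft_force: [0.5, -0.3, -0.4]
opening: 1.002
grip_force: 0.0
```

Request:
{"name": "carry_out", "arguments": {"motion": [[0,-40,0,0,0],[0,-40,0,0,0],[0,-40,0,0,0],[0,-20,0,0,0],[0,0,0,0,0],[0,0,0,0,0]]}}

```text
t: 10.9
eef_pos: [574.7, 73.6, 301.7]
tcp_rot: [3.141, 0.002, -0.126]
ft_force: [-0.2, 0.3, 0.4]
opening: 1.004
grip_force: 0.0
```

```bash
python3 -c "
from h import *
c=shot('wrist','w5');t=shot('top','t5');s=env.state();print(s['eef_pos'],s['tcp_rot'])
print(ray(t,(283,186),46))"
```

```text
[574.55459127  72.88704339 302.30316984] [ 3.14112987e+00  1.08811501e-03 -1.27001493e-01]
[629.45621704  43.59546947  46.        ]
```

View pics/w5.png

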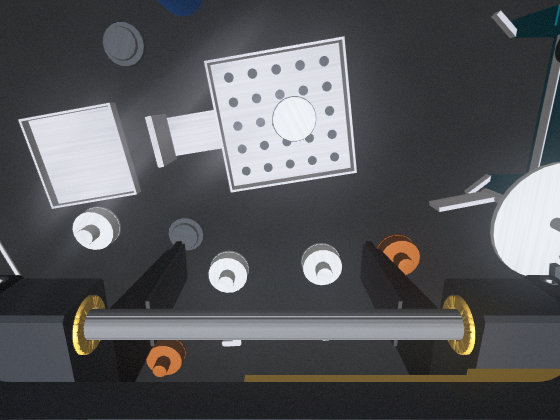

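The wrist view shows the piston top at (294,119). The tray rim corners are (205,62), (343,38), (356,172) and (232,191), and the pan corners are (19,120), (108,104), (138,190) and (52,208). The handle plate's top edge runs from (148,116) to (160,166).

```bash
python3 -c "
from h import *
np.set_printoptions(suppress=True,precision=1)
c=shot('wrist');t=shot('top')
print('piston',ray(c,(294,119),46),tri(c,(294,119),t,(283.2,185)))
for n,z,L in(('tray',26,[(205,62),(343,38),(356,172),(232,191)]),('pan',16,[(19,120),(108,104),(138,190),(52,208)]),('handle',60,[(146.5,117),(159,167)])):
  P=np.array([ray(c,p,z)[:2] for p in L]);print(n,P,P.mean(0))
  e=P[1]-P[0];print(np.degrees(np.arctan2(e[1],e[0])), np.linalg.norm(e))
  if n=='tray':
    for a,b in((1,0),(2,3)): e=P[b]-P[a];print('yaw',np.degrees(np.arctan2(-e[0],e[1])))
    for a,b in((3,0),(2,1)): e=P[b]-P[a];print('yaw',np.degrees(np.arctan2(e[1],e[0])))
rows((630,45,150))
"
```

```text
piston [634.1  41.9  46. ] [633.6  42.3  38. ]
tray [[711.3 138.1]
 [716.4 -25.4]
 [556.7 -31.4]
 [552.  131.9]] [634.1  53.3]
-88.20852115163248 163.58341074735472
yaw 1.7914788483675173
yaw 1.657240005768283
yaw 2.2284042544633444
yaw 2.1464216927401862
pan [[675.4 386.1]
 [680.  269.1]
 [566.9 258.6]
 [557.  381.3]] [619.8 323.8]
-87.73045993833327 117.1031328633346
handle [[658.4 209.2]
 [600.2 207.9]] [629.3 208.5]
-178.76153766548225 58.22780984693858
d tool: x 58.6 y 20.6 z 152.7 turn(toolz,deg) 0.0 yaw now -0.1274 t 11.1
```

Request:
{"name": "carry_out", "arguments": {"motion": [[31,11.4,40,0,0],[31,11.4,40,0,0],[0,0,40,0,0],[0,0,40,0,0],[0,0,40,0,0],[0,0,30,0,0],[0,0,22,0,0],[0,0,22,0,0],[0,0,0,0,1],[0,0,0,0,1],[0,0,0,0,1],[0,0,0,0,1]]}}

```text
t: 12.3
eef_pos: [631.5, 44.6, 33.3]
tcp_rot: [-3.142, -0.002, -0.126]
ft_force: [0.4, -0.1, -0.5]
opening: 0.718
grip_force: 0.0
```

Request:
{"name": "carry_out", "arguments": {"motion": [[0,0,0,0,1],[0,0,0,0,1],[0,0,0,0,1]]}}

```text
t: 12.6
eef_pos: [631.1, 44.7, 32.5]
tcp_rot: [3.141, -0.001, -0.126]
ft_force: [-0.7, -1.2, 4.6]
opening: 0.543
grip_force: 30.0
```

Request:
{"name": "carry_out", "arguments": {"motion": [[0,0,-30,0,1],[0,0,-35,0,1],[0,0,-35,0,1],[0,-40,0,0,1],[0,-40,0,0,1],[0,-40,0,0,1],[0,-40,0,0,1],[0,0,0,0,1],[0,0,0,0,1]]}}

```text
t: 13.5
eef_pos: [650.5, 204.3, 131.4]
tcp_rot: [3.141, 0.001, -0.124]
ft_force: [0.5, -0.9, -1.9]
opening: 0.544
grip_force: 30.0
```

```bash
python3 -c "
from h import *
np.set_printoptions(suppress=True,precision=1)
s=env.state();print(s['opening'],s['grip_force'],s['eef_pos'])
t=shot('top');c=shot('wrist','w6')
a=cv2.resize(t['color'][130:300,100:330],None,fx=1.6,fy=1.6);b=cv2.resize(c['color'],(400,272))
cv2.imwrite('pics/m6.png',np.hstack([a,b])[:,:,::-1])
rows((617,324,130))"
```

```text
0.5439786801502374 29.99977469444275 [650.5 204.3 131.4]
d tool: x -48.8 y -116.0 z 1.7 turn(toolz,deg) 0.0 yaw now -0.1263 t 13.6
```

View pics/m6.png

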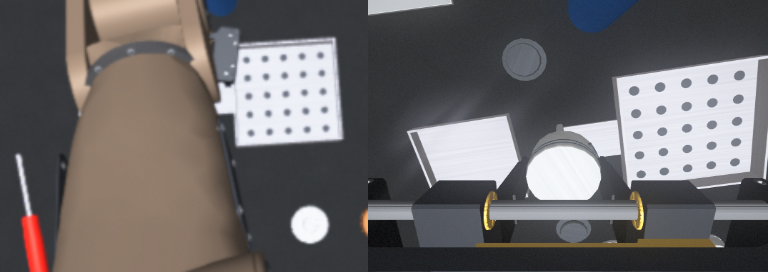

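The wrist half of the picture shows the piston held squarely, and the tray now empty. I set the piston in the pan.

Request:
{"name": "carry_out", "arguments": {"motion": [[-16.6,-38.7,0,0,1],[-16.6,-38.7,0,0,1],[-16.6,-38.7,0,0,1],[0,0,30,0,1],[0,0,30,0,1],[0,0,20,0,1],[0,0,10,0,1],[0,0,5,0,1],[0,0,2,0,1],[0,0,0,0,1],[0,0,0,0,1]]}}

```text
t: 14.7
eef_pos: [616.6, 325.0, 35.9]
tcp_rot: [-3.141, -0.001, -0.126]
ft_force: [0.2, 1.0, -1.6]
opening: 0.541
grip_force: 30.0
```

Request:
{"name": "carry_out", "arguments": {"motion": [[0,0,2,0,1],[0,0,2,0,1],[0,0,0,0,1]]}}

```text
t: 15.0
eef_pos: [616.4, 325.2, 31.5]
tcp_rot: [-3.141, -0.001, -0.126]
ft_force: [-0.3, 0.1, 2.9]
opening: 0.543
grip_force: 30.0
```

Touching. I release and rise, back off, then take a close look at the pan and bowls.

Request:
{"name": "carry_out", "arguments": {"motion": [[0,0,0,0,0.3],[0,0,0,0,0.2],[0,0,0,0,0.2],[0,0,-20,0,0.2],[0,0,-40,0,0.2],[-30,0,-40,0,0],[-40,20,-40,0,0],[-40,40,-40,0,0],[-20,30,-40,0,0],[0,0,0,0,0],[0,0,0,0,0]]}}

```text
t: 16.1
eef_pos: [497.2, 265.9, 231.3]
tcp_rot: [-3.141, -0.002, -0.126]
ft_force: [0.3, 1.0, -0.5]
opening: 0.995
grip_force: 0.0
```

```bash
python3 -c "
from h import *
c=shot('wrist','w7');t=shot('top','t7');print(env.state()['eef_pos'])"
```

```text
[497.28149556 266.21911135 229.38883395]
```

View pics/w7.png

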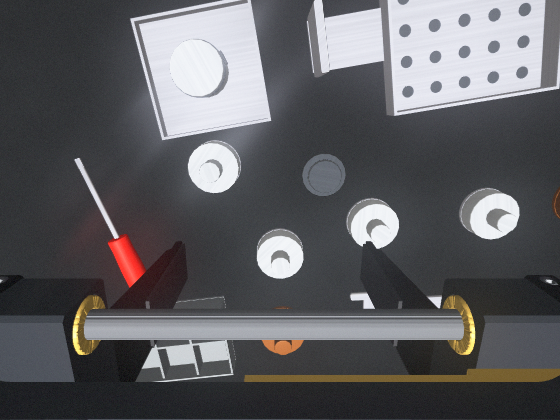

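The piston stands in the pan, its top at (197,68). The bowl stubs are at (209,173), (280,265), (379,233) and (507,222).

```bash
python3 -c "
from h import *
np.set_printoptions(suppress=True,precision=1)
c=shot('wrist');t=shot('top')
for b,s,tp in(((214,166),(209,173),(169.5,235.6)),((280,252),(280,265),(193.5,281)),((373,222),(379,233),(238.7,269.6)),((489,212),(507,222),(293.3,269.9))):
  print(ray(c,b,22)[:2],ray(c,s,46)[:2],tri(c,b,t,tp))
h=cv2.cvtColor(t['color'],cv2.COLOR_RGB2HSV)
for b in blobs(t,(h[:,:,1]<60)&(h[:,:,2]>120),300):
  if b[1][4]<600: print(b)
rows((517,331,100))"
```

```text
[521.4 329.3] [518.7 331. ] [518.4 333.9   5.9]
[411.4 270.5] [406.7 271.5] [403.  273.1   5.7]
[435.1 160.8] [431.1 161.1] [428.6 159.2   9.7]
[430.6  30.2] [426.5  25.3] [423.8  23.2   9.2]
(array([231.5, 107.4]), array([221,  97,  22,  22, 370], dtype=int32))
(array([120.7, 222.6]), array([ 88, 208,  61,  31, 505], dtype=int32))
(array([238.7, 269.6]), array([227, 258,  24,  24, 455], dtype=int32))
(array([293.3, 269.9]), array([282, 258,  24,  24, 446], dtype=int32))
d tool: x 11.5 y -66.7 z 128.9 turn(toolz,deg) 0.0 yaw now -0.1257 t 16.3
```

Request:
{"name": "carry_out", "arguments": {"motion": [[6,-33.4,35,0,0.3],[6,-33.4,40,0,0.3],[0,0,40,0,0.3],[0,0,30,0,0.3],[0,0,30,0,0.3],[0,0,20,0,0.3],[0,0,0,0,1],[0,0,0,0,1],[0,0,0,0,1],[0,0,0,0,1],[0,0,0,0,1],[0,0,0,0,1]]}}

```text
t: 17.5
eef_pos: [517.1, 329.4, 37.7]
tcp_rot: [-3.141, -0.001, -0.126]
ft_force: [-0.1, 0.8, -0.0]
opening: 0.252
grip_force: 0.0
```

```bash
python3 -c "
from h import *
s=env.state();print(s['eef_pos'],s['opening'],s['grip_force'])
rows((667.7,92.3,120))"
```

```text
[517.09912021 329.38202341  37.69913031] 0.2520988837532608 0.0
d tool: x 179.2 y 216.3 z -82.3 turn(toolz,deg) 0.0 yaw now -0.1259 t 17.5
```

Request:
{"name": "carry_out", "arguments": {"motion": [[0,0,0,0,1],[0,0,0,0,1],[0,0,-45,0,1],[0,0,-45,0,1],[0,0,0,0,1],[30,36,0,0,1],[30,36,0,0,1],[30,36,0,0,1],[30,36,0,0,1],[30,36,0,0,1],[29,36,0,0,1],[0,0,0,0,1]]}}

```text
t: 18.7
eef_pos: [669.5, 87.6, 125.8]
tcp_rot: [3.141, -0.0, -0.131]
ft_force: [-0.8, 0.6, -1.9]
opening: 0.226
grip_force: 30.0
```

```bash
python3 -c "
from h import *
s=env.state();print(s['eef_pos'],s['opening'],s['grip_force'])
rows((667.7,92.3,120))"
```

```text
[669.46809409  87.55253045 125.7804855 ] 0.22587425272333703 29.99929279088974
d tool: x -2.4 y -4.5 z 5.8 turn(toolz,deg) 0.0 yaw now -0.1306 t 18.7
```

Request:
{"name": "carry_out", "arguments": {"motion": [[-2,-3,0,0,1],[0,0,30,0,1],[0,0,30,0,1],[0,0,15,0,1],[0,0,7,0,1],[0,0,3,0,1],[0,0,2,0,1],[0,0,0,0,1]]}}

```text
t: 19.5
eef_pos: [666.2, 96.2, 41.7]
tcp_rot: [-3.141, -0.002, -0.125]
ft_force: [-1.6, 0.1, 1.0]
opening: 0.224
grip_force: 30.0
```

Request:
{"name": "carry_out", "arguments": {"motion": [[0,3,0,0,1],[0,0,1,0,1],[0,0,0,0,1],[0,0,0,0,1]]}}

```text
t: 19.9
eef_pos: [666.2, 93.0, 41.6]
tcp_rot: [-3.141, -0.003, -0.126]
ft_force: [-3.3, 2.1, 15.2]
opening: 0.222
grip_force: 30.0
```

Request:
{"name": "carry_out", "arguments": {"motion": [[0,0,-1,0,0.6],[0,0,0,0,0.5],[0,0,0,0,0.5],[0,0,-30,0,0.5],[0,0,-40,0,0.4],[0,0,-40,0,0.3],[-40,0,0,0,0.3],[-40,0,0,0,0.3],[-40,0,0,0,0.3],[0,0,0,0,0.3],[0,0,0,0,0.3]]}}

```text
t: 21.0
eef_pos: [546.5, 107.9, 150.6]
tcp_rot: [-3.142, -0.001, -0.125]
ft_force: [0.8, 0.2, 0.4]
opening: 0.7
grip_force: 0.0
```

```bash
python3 -c "
from h import *
s=env.state();print(s['eef_pos'])
c=shot('wrist','w8');t=shot('top','t8')
h=cv2.cvtColor(t['color'],cv2.COLOR_RGB2HSV)
for b in blobs(t,(h[:,:,1]<60)&(h[:,:,2]>120),300):
  if b[1][4]<600: print(b)
rows((429,160,120))"
```

```text
[546.45337469 107.92324777 150.59492457]
(array([231.5, 107.4]), array([221,  97,  22,  22, 370], dtype=int32))
(array([191.8, 280.3]), array([182, 269,  21,  24, 377], dtype=int32))
d tool: x -124.0 y -37.0 z 30.2 turn(toolz,deg) 0.0 yaw now -0.1261 t 21.1
```

View pics/w8.png

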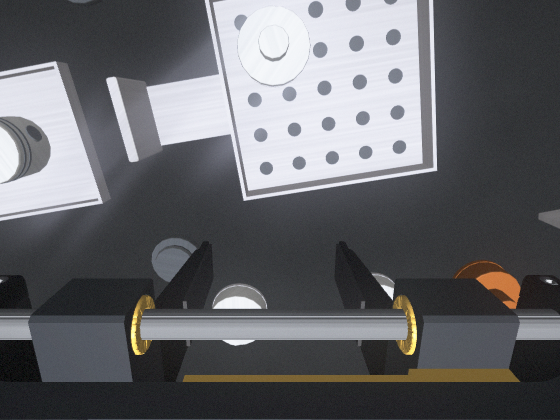

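Bowl A stands in the tray, stub up at (273,42). Next I look at bowl C.

Request:
{"name": "carry_out", "arguments": {"motion": [[-42,-10,-10,0,0.3],[-42,-10,-10,0,0.3],[-42,-15,-10,0,0.3],[0,0,0,0,0.3],[0,0,0,0,0.3]]}}

```text
t: 21.6
eef_pos: [426.6, 158.8, 180.5]
tcp_rot: [-3.141, -0.002, -0.125]
ft_force: [-0.3, -0.1, -0.5]
opening: 0.696
grip_force: 0.0
```

```bash
cat >> h.py <<'E'
def bowls(c,z=22,lo=800,hi=9000):
    h=cv2.cvtColor(c['color'],cv2.COLOR_RGB2HSV); m=((h[:,:,1]<60)&(h[:,:,2]>110)).astype(np.uint8); m[285:]=0
    for ce,s in blobs(c,m,lo):
        if s[4]<hi: print(ce,s,'bodytop',ray(c,ce,z)[:2].round(1))
E
python3 -c "
from h import *
s=env.state();print(s['eef_pos'])
c=shot('wrist','w9');bowls(c)
for p in((429,160,46),(426,25,46),(405,272,46)):print(proj(c,p))
rows((429,160,34))"
```

```text
[426.61178816 158.75673123 180.47279419]
[363.4  18.3] [ 277    0  209   51 7029] bodytop [566.2  66.6]
[211.3 126.2] [ 187  100   51   52 1851] bodytop [495.2 208.5]
[412.8 173.9] [ 380  144   67   61 3154] bodytop [427.9  26.7]
[273.7 186.3] [ 245  156   58   61 2802] bodytop [432.4 159.1]
[166.9 222.9] [ 136  194   62   59 2801] bodytop [408.6 268.6]
[273.11081819 196.35052037]
[425.23965497 181.24603433]
[156.49282123 235.64592126]
d tool: x 1.7 y -1.8 z 146.2 turn(toolz,deg) 0.0 yaw now -0.1257 t 21.65
```

Request:
{"name": "carry_out", "arguments": {"motion": [[2,-1,40,0,0.3],[0,0,40,0,0.3],[0,0,40,0,0.3],[0,0,25,0,0.3],[0,0,0,0,0.3],[0,0,0,0,1],[0,0,0,0,1],[0,0,0,0,1],[0,0,0,0,1],[0,0,0,0,1],[0,0,0,0,1],[0,0,0,0,1]]}}

```text
t: 22.85
eef_pos: [428.0, 159.2, 35.4]
tcp_rot: [-3.141, -0.001, -0.126]
ft_force: [-0.9, 0.6, 5.4]
opening: 0.226
grip_force: 30.0
```

```bash
python3 -c "
from h import *
s=env.state();print(s['eef_pos'],s['opening'],s['grip_force'])
rows((670,16,120))"
```

```text
[427.96005404 159.19069122  35.39036981] 0.22572464520970373 30.001147985458374
d tool: x 258.1 y 111.7 z -84.6 turn(toolz,deg) 0.0 yaw now -0.1257 t 22.85
```

Request:
{"name": "carry_out", "arguments": {"motion": [[0,0,-40,0,1],[0,0,-40,0,1],[37,16,0,0,1],[37,16,0,0,1],[37,16,0,0,1],[37,16,0,0,1],[37,16,0,0,1],[37,16,0,0,1],[36,15.7,0,0,1],[0,0,0,0,1],[0,0,0,0,1],[0,0,0,0,1]]}}

```text
t: 24.05
eef_pos: [668.8, 16.5, 114.8]
tcp_rot: [3.142, 0.001, -0.125]
ft_force: [0.0, 0.5, -0.2]
opening: 0.222
grip_force: 30.0
```

Request:
{"name": "carry_out", "arguments": {"motion": [[0,0,30,0,1],[0,0,25,0,1],[0,0,12,0,1],[0,0,5,0,1],[0,0,2,0,1],[0,0,1,0,1],[0,0,0,0,1],[0,0,0,0,1]]}}

```text
t: 24.85
eef_pos: [670.1, 15.9, 40.9]
tcp_rot: [3.142, -0.001, -0.126]
ft_force: [-0.1, 0.2, -0.6]
opening: 0.221
grip_force: 30.0
```

Request:
{"name": "carry_out", "arguments": {"motion": [[0,0,1.5,0,1],[0,0,0,0,1],[0,0,0,0,0.6],[0,0,0,0,0.5],[0,0,0,0,0.5],[0,0,-40,0,0.5],[0,0,-45,0,0.3],[0,0,-45,0,0.3],[-40,3,0,0,0.3],[-40,3,0,0,0.3],[-40,3,0,0,0.3],[-40,3,0,0,0.3]]}}

```text
t: 26.05
eef_pos: [507.8, 24.2, 168.6]
tcp_rot: [3.142, -0.0, -0.126]
ft_force: [1.4, -0.2, -0.6]
opening: 0.698
grip_force: 0.0
```

Request:
{"name": "carry_out", "arguments": {"motion": [[-41,4,0,0,0.3],[-41,4,0,0,0.3],[0,0,0,0,0.3],[0,0,0,0,0.3]]}}

```text
t: 26.45
eef_pos: [427.4, 26.4, 169.1]
tcp_rot: [3.142, -0.001, -0.126]
ft_force: [1.5, -0.6, 0.7]
opening: 0.702
grip_force: 0.0
```

```bash
python3 -c "
from h import *
s=env.state();print(s['eef_pos'])
c=shot('wrist','w10');bowls(c)
print(proj(c,(426,25,46)))
rows((424.5,25.5,35))"
```

```text
[427.36188696  26.43038787 169.14087352]
[507.6  76.3] [ 451   46  100   50 1289] bodytop [ 505.6 -181.5]
[ 61.9 144.2] [  43  120   40   52 1330] bodytop [497.8 209. ]
[277.4 194.1] [ 248  163   60   63 2985] bodytop [428.   23.8]
[ 32.6 243. ] [   0  213   69   61 3244] bodytop [409.  266.2]
[526.5 262.6] [ 484  239   76   46 2347] bodytop [ 327.4 -212.3]
[276.63594103 203.5491116 ]
d tool: x -3.5 y 1.3 z 134.0 turn(toolz,deg) 0.0 yaw now -0.1260 t 26.5
```

Request:
{"name": "carry_out", "arguments": {"motion": [[-2,2,40,0,0.3],[0,0,40,0,0.3],[0,0,35,0,0.3],[0,0,19,0,0.3],[0,0,0,0,0.3],[0,0,0,0,1],[0,0,0,0,1],[0,0,0,0,1],[0,0,0,0,1],[0,0,0,0,1],[0,0,0,0,1],[0,0,0,0,1]]}}

```text
t: 27.7
eef_pos: [425.1, 24.7, 34.8]
tcp_rot: [3.141, -0.001, -0.126]
ft_force: [-0.3, -0.4, 5.9]
opening: 0.227
grip_force: 30.0
```

```bash
python3 -c "
from h import *
s=env.state();print(s['eef_pos'],s['opening'],s['grip_force'])
rows((598.3,13.7,120))"
```

```text
[425.05030716  24.68320137  34.84833407] 0.22662730827526847 30.00096470117569
d tool: x 173.3 y -10.8 z -85.2 turn(toolz,deg) 0.0 yaw now -0.1258 t 27.7
```

Request:
{"name": "carry_out", "arguments": {"motion": [[0,0,-40,0,1],[0,0,-40,0,1],[35,-2.2,0,0,1],[35,-2.2,0,0,1],[35,-2.2,0,0,1],[35,-2.2,0,0,1],[33.3,-2,0,0,1],[0,0,0,0,1],[0,0,0,0,1],[0,0,0,0,1]]}}

```text
t: 28.7
eef_pos: [597.1, 13.8, 114.3]
tcp_rot: [3.141, 0.001, -0.126]
ft_force: [-0.1, -0.5, -0.9]
opening: 0.222
grip_force: 30.0
```

Request:
{"name": "carry_out", "arguments": {"motion": [[0,0,30,0,1],[0,0,25,0,1],[0,0,12,0,1],[0,0,5,0,1],[0,0,2,0,1],[0,0,1,0,1],[0,0,0,0,1],[0,0,0,0,1]]}}

```text
t: 29.5
eef_pos: [598.5, 13.7, 40.3]
tcp_rot: [3.142, -0.001, -0.126]
ft_force: [0.2, -0.6, -1.4]
opening: 0.225
grip_force: 30.0
```

Request:
{"name": "carry_out", "arguments": {"motion": [[0,0,1.5,0,1],[0,0,0,0,1],[0,0,0,0,0.6],[0,0,0,0,0.5],[0,0,0,0,0.5],[0,0,-40,0,0.5],[0,0,-45,0,0.3],[0,0,-45,0,0.3],[-32,-33,0,0,0.3],[-32,-33,0,0,0.3],[-32,-33,0,0,0.3],[-32,-33,0,0,0.3]]}}

```text
t: 30.7
eef_pos: [486.6, 161.7, 168.2]
tcp_rot: [-3.142, -0.0, -0.126]
ft_force: [0.9, 1.1, 0.1]
opening: 0.702
grip_force: 0.0
```

Request:
{"name": "carry_out", "arguments": {"motion": [[-32,-33,0,0,0.3],[-32,-33,0,0,0.3],[-32,-33,0,0,0.3],[0,0,0,0,0.3],[0,0,0,0,0.3]]}}

```text
t: 31.2
eef_pos: [404.5, 271.7, 168.2]
tcp_rot: [3.142, -0.0, -0.123]
ft_force: [0.6, -0.6, 0.1]
opening: 0.698
grip_force: 0.0
```

```bash
python3 -c "
from h import *
s=env.state();print(s['eef_pos'])
c=shot('wrist','w11');bowls(c)
print(proj(c,(405,271.5,46)))
rows((405,271,35))"
```

```text
[404.54071346 271.65344983 168.17044939]
[191.7  16.6] [ 111    0  165   49 5093] bodytop [560.1 319.7]
[331.8  84.6] [ 304   56   56   59 2412] bodytop [494.8 211.9]
[ 37.7 113.1] [  7  59  63 112 935] bodytop [502.9 466.6]
[274.8 191.5] [ 245  160   61   64 3055] bodytop [408.  271.1]
[450.1 257.6] [ 363  240  176   39 3313] bodytop [320.3 108.3]
[132.8 273.4] [ 59 263 126  22 951] bodytop [341.7 422.1]
[274.91050501 201.87724785]
d tool: x -0.2 y -0.0 z 133.1 turn(toolz,deg) 0.0 yaw now -0.1250 t 31.25
```

Request:
{"name": "carry_out", "arguments": {"motion": [[1,0,40,0,0.3],[0,0,40,0,0.3],[0,0,35,0,0.3],[0,0,18,0,0.3],[0,0,0,0,0.3],[0,0,0,0,1],[0,0,0,0,1],[0,0,0,0,1],[0,0,0,0,1],[0,0,0,0,1],[0,0,0,0,1],[0,0,0,0,1]]}}

```text
t: 32.45
eef_pos: [406.0, 270.9, 35.3]
tcp_rot: [-3.142, -0.0, -0.126]
ft_force: [0.3, -1.2, 3.5]
opening: 0.221
grip_force: 30.0
```

```bash
python3 -c "
from h import *
s=env.state();print(s['eef_pos'],s['opening'],s['grip_force'])
rows((595.7,89.7,120))"
```

```text
[406.02762038 270.88997842  35.30757626] 0.22093243192822 30.000708997249603
d tool: x 210.9 y 156.0 z -84.7 turn(toolz,deg) 0.0 yaw now -0.1257 t 32.45
```

Request:
{"name": "carry_out", "arguments": {"motion": [[0,0,-40,0,1],[0,0,-40,0,1],[35,26,0,0,1],[35,26,0,0,1],[35,26,0,0,1],[35,26,0,0,1],[35,26,0,0,1],[36,26,0,0,1],[0,0,0,0,1],[0,0,0,0,1],[0,0,0,0,1]]}}

```text
t: 33.55
eef_pos: [594.8, 90.2, 114.8]
tcp_rot: [3.141, 0.001, -0.125]
ft_force: [-1.1, 0.3, -0.8]
opening: 0.225
grip_force: 30.0
```

Request:
{"name": "carry_out", "arguments": {"motion": [[0,0,30,0,1],[0,0,25,0,1],[0,0,12,0,1],[0,0,5,0,1],[0,0,2,0,1],[0,0,1,0,1],[0,0,0,0,1],[0,0,1,0,1],[0,0,0,0,1]]}}

```text
t: 34.45
eef_pos: [595.9, 89.6, 39.4]
tcp_rot: [-3.142, -0.001, -0.126]
ft_force: [0.5, -0.6, -1.2]
opening: 0.222
grip_force: 30.0
```

Release, rise, and look at the whole tray, including whether anything was knocked aside.

Request:
{"name": "carry_out", "arguments": {"motion": [[0,0,1,0,1],[0,0,0,0,0.6],[0,0,0,0,0.5],[0,0,0,0,0.5],[0,0,-40,0,0.5],[0,0,-45,0,0.3],[0,0,-45,0,0],[-15,-20,-45,0,0],[-15,-20,-45,0,0],[-10,-20,-40,0,0],[0,0,0,0,0],[0,0,0,0,0]]}}

```text
t: 35.65
eef_pos: [564.1, 153.3, 296.0]
tcp_rot: [-3.141, -0.001, -0.125]
ft_force: [-0.2, -0.4, -0.2]
opening: 0.987
grip_force: 0.0
```

```bash
python3 -c "
from h import *
s=env.state();print(s['eef_pos'])
c=shot('wrist','w12');t=shot('top','t12')"
```

```text
[564.11997607 153.26270668 296.01480045]
```

View pics/w12.png

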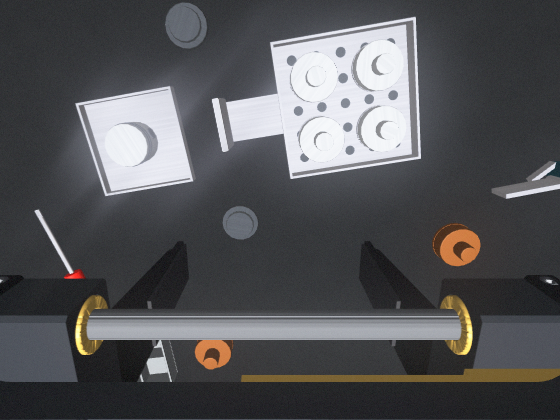

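All four bowls stand stub up in the tray at (314,76), (379,65), (322,140) and (383,130). The piston is in the pan and nothing else has moved. The handle's top edge runs from (213,100) to (225,150). I turn the tool to the tray's yaw and measure the handle.

Request:
{"name": "carry_out", "arguments": {"motion": [[0,0,0,-4.6,0],[0,0,0,-4.6,0],[0,0,0,0,0],[0,0,0,0,0]]}}

```text
t: 36.15
eef_pos: [564.3, 152.4, 294.4]
tcp_rot: [3.141, 0.002, 0.032]
ft_force: [0.0, -0.2, 0.6]
opening: 0.998
grip_force: 0.0
```

```bash
python3 -c "
from h import *
np.set_printoptions(suppress=True,precision=1)
import json
c=shot('wrist','w13');t=shot('top')
w=cv2.imread('pics/w12.png')
# corners of rim: line fits from the mask boundary
h=cv2.cvtColor(c['color'],cv2.COLOR_RGB2HSV);m=((h[:,:,1]<60)&(h[:,:,2]>110)).astype(np.uint8);m[285:]=0
n,l,s,ce=cv2.connectedComponentsWithStats(m);k=[i for i in range(1,n) if s[i][4]>8000 and ce[i][0]>250 and ce[i][0]<450];print(s[k],ce[k])
cn=max(cv2.findContours((l==k[0]).astype(np.uint8),0,2)[0],key=cv2.contourArea)
a=cv2.approxPolyDP(cn,5,True)[:,0];print(a.tolist())
for p in a: print(p,ray(c,p,26)[:2],ray(c,p,60)[:2])
print('spray',ray(t,(231.5,107.4),160))
rows((628,207,120))"
```

```text
[[  223    41   212   140 22244]] [[344.1 110. ]]
[[434, 41], [289, 42], [288, 78], [277, 89], [233, 94], [231, 104], [229, 89], [223, 89], [224, 141], [237, 134], [287, 134], [288, 180], [417, 180]]
[434  41] [718.8 -24.9] [713.2 -10.6]
[289  42] [712.5 140.4] [707.4 141.7]
[288  78] [673.9 139.9] [671.9 141.1]
[277  89] [661.3 152.4] [660.3 152.7]
[233  94] [654.  204.5] [653.5 200.7]
[231 104] [642.5 207. ] [643.  202.9]
[229  89] [659.5 209.2] [658.6 205.1]
[223  89] [659.3 216.4] [658.4 211.6]
[224 141] [598.3 215.8] [602.2 211.1]
[237 134] [607.3 199.7] [610.6 196.3]
[287 134] [609.3 138.2] [612.4 139.7]
[288 180] [551.5 134.5] [559.2 136.2]
[417 180] [556.8 -30.5] [564.  -15.8]
spray [790.5 156.2 160. ]
d tool: x 65.4 y -52.3 z 174.9 turn(toolz,deg) 0.0 yaw now 0.0325 t 36.25
```

Request:
{"name": "carry_out", "arguments": {"motion": [[33.5,-26.6,40,0,0.3],[33.5,-26.6,40,0,0.3],[0,0,40,0,0.4],[0,0,40,0,0.5],[0,0,40,0,0.6],[0,0,28,0,0.6],[0,0,20,0,0.6],[0,0,0,0,0.6],[0,0,0,0,0.8],[0,0,0,0,1],[0,0,0,0,1],[0,0,0,0,1]]}}

```text
t: 37.45
eef_pos: [620.5, 201.0, 60.6]
tcp_rot: [-3.14, -0.002, 0.034]
ft_force: [-1.3, 5.3, 4.2]
opening: 0.121
grip_force: 3.0
```

Request:
{"name": "carry_out", "arguments": {"motion": [[0,0,0,0,1],[0,0,0,0,1],[0,0,0,0,1]]}}

```text
t: 37.75
eef_pos: [620.5, 201.1, 60.6]
tcp_rot: [-3.141, -0.002, 0.035]
ft_force: [-0.7, 4.8, 5.8]
opening: 0.079
grip_force: 30.0
```

The steps were cut short, so the tool is high and off-centre. I open, correct and regrip.

Request:
{"name": "carry_out", "arguments": {"motion": [[0,0,0,0,0.6],[0,0,0,0,0.6],[0,0,0,0,0.6],[9.5,-5,0,0,0.6],[0,0,15,0,0.6],[0,0,0,0,0.6]]}}

```text
t: 38.35
eef_pos: [628.4, 205.4, 41.7]
tcp_rot: [3.141, 0.003, 0.035]
ft_force: [-0.4, 0.1, -0.3]
opening: 0.394
grip_force: 0.0
```

Request:
{"name": "carry_out", "arguments": {"motion": [[0,0,0,0,1],[0,0,0,0,1],[0,0,0,0,1],[0,0,0,0,1],[0,0,0,0,1],[0,0,0,0,1]]}}

```text
t: 38.95
eef_pos: [629.3, 205.2, 44.5]
tcp_rot: [3.141, -0.0, 0.035]
ft_force: [-0.5, -4.1, 2.0]
opening: 0.088
grip_force: 30.0
```

```bash
python3 -c "
from h import *
s=env.state();print(s['eef_pos'],s['opening'],s['grip_force'],s['ft_force'])
rows((642.7,59,46),-0.1135)"
```

```text
[629.26502902 205.20800957  44.45823697] 0.08765742475755617 30.00045508146286 [-0.5236373  -4.07860365  2.04429023]
d tool: x 8.3 y 146.6 z -1.5 turn(toolz,deg) 8.5 yaw now 0.0347 t 38.95
```

Request:
{"name": "carry_out", "arguments": {"motion": [[1.9,14.5,0,0.85,1],[1.9,14.5,0,0.85,1],[1.9,14.5,0,0.85,1],[1.9,14.5,0,0.85,1],[1.9,14.5,0,0.85,1],[1.9,14.5,0,0.85,1],[1.9,14.5,0,0.85,1],[1.9,14.5,0,0.85,1],[1.9,14.5,0,0.85,1],[1.9,14.5,0,0.85,1],[0,0,0,0,1],[0,0,0,0,1]]}}

```text
t: 40.15
eef_pos: [643.7, 58.4, 44.4]
tcp_rot: [3.14, -0.0, -0.115]
ft_force: [-0.1, -5.9, 3.6]
opening: 0.083
grip_force: 30.0
```

```bash
python3 -c "
from h import *
np.set_printoptions(suppress=True,precision=1)
s=env.state();print(s['eef_pos'],s['tcp_rot'],s['opening'],s['grip_force'],s['ft_force'])
c=shot('wrist','w14');t=shot('top','t14')
h=cv2.cvtColor(t['color'],cv2.COLOR_RGB2HSV);m=((h[:,:,1]<60)&(h[:,:,2]>110)).astype(np.uint8)
cv2.imwrite('pics/m14.png',np.hstack([cv2.resize(t['color'][110:290,250:500],(450,324)),cv2.resize(c['color'],(432,324))[:,82:]])[:,:,::-1])"
```

```text
[643.7  58.4  44.4] [ 3.1 -0.  -0.1] 0.08257382576187036 30.001785457134247 [-0.1 -5.9  3.6]
```

View pics/m14.png

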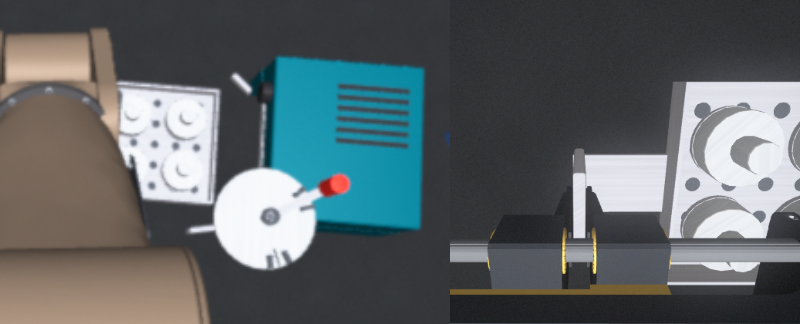

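The picture (top crop left, wrist view right) shows the tray squared up in front of the mouth, its leading corners at crop (219,89) and (213,203). The +x lead-in is at (233,74)-(252,93) and the latch bar is clear. I'll check the lateral alignment in the top camera.

```bash
cat > al.py <<'E'
from h import *
np.set_printoptions(suppress=True,precision=1)
t=shot('top')
h=cv2.cvtColor(t['color'],cv2.COLOR_RGB2HSV)
te=((h[:,:,0]>80)&(h[:,:,0]<100)&(h[:,:,1]>150)&(h[:,:,2]>110)).astype(np.uint8)
n,l,s,_=cv2.connectedComponentsWithStats(te);k=1+np.argmax(s[1:,4]);M=l==k
fl=lambda P:cv2.fitLine(np.array(P,np.float32),cv2.DIST_HUBER,0,.01,.01).ravel()
top=fl([(u,np.where(M[:,u])[0].min()) for u in range(415,480)])
rt=fl([(np.where(M[v])[0].max(),v) for v in range(155,228)])
lf=fl([(np.where(M[v,:430])[0].min(),v) for v in range(146,195)])
def X(a,b):
    s=np.linalg.solve(np.c_[a[:2],-b[:2]],b[2:]-a[2:]);return a[2:]+a[:2]*s[0]
A=ray(t,X(top,lf),130)[:2];B=ray(t,X(top,rt),130)[:2]
y=A-B;print('roof len',np.linalg.norm(y));y/=np.linalg.norm(y);x=np.array([y[1],-y[0]])
O=(A+B)/2-104.5*x;print('cab yaw',np.degrees(np.arctan2(x[1],x[0])),'O',O)
w=(h[:,:,1]<60)&(h[:,:,2]>110)
cab=lambda p:np.array([(p-O)@x,(p-O)@y])
print('plate px pivot', cab(np.array([505,-204.])))
for v in(164,172,180,188,196,204,212): 
    r=np.where(w[v,340:382])[0]; print('row',v,r.max()+340,cab(ray(t,(r.max()+340,v),26)[:2]))
for u in(345,350,355,360,365):
    r=np.where(w[140:232,u])[0]+140; print('col',u,r.min(),r.max(),cab(ray(t,(u,r.min()-.5),26)[:2]),cab(ray(t,(u,r.max()+.5),26)[:2]))
E
python3 al.py
```

```text
roof len 184.83571730835547
cab yaw -6.618261981448509 O [ 594.3 -314.3]
plate px pivot [-101.4   99.2]
row 164 371 [ 73.1 141.9]
row 172 371 [ 52.4 140.7]
row 180 370 [ 31.6 142.1]
row 188 370 [ 11.1 140.9]
row 196 370 [ -9.3 139.7]
row 204 369 [-29.8 141. ]
row 212 381 [-47.5 110. ]
col 345 157 221 [ 87.  208.8] [-79. 198.]
col 350 158 222 [ 85.5 196. ] [-80.4 185.5]
col 355 158 222 [ 86.6 183.3] [-79.4 173.1]
col 360 158 223 [ 87.6 170.7] [-80.8 160.5]
col 365 159 223 [ 86.1 157.9] [-79.7 148.1]
```

```bash
cat >> al.py <<'E'
g=w.copy();n,l,s,ce=cv2.connectedComponentsWithStats(((h[:,:,1]<70)&(h[:,:,2]>100)).astype(np.uint8))
for i in range(1,n):
    if 376<ce[i][0]<396 and 145<ce[i][1]<170 and s[i][4]>8:
        v,u=np.where(l==i);P=np.c_[u,v];r=cv2.boxPoints(cv2.minAreaRect(P.astype(np.float32)));print(s[i],[ (q.round(1).tolist(),cab(ray(t,q,11)[:2])) for q in r])
c=shot('scene');cv2.imwrite('pics/s15.png',c['color'][:,:,::-1])
E
python3 al.py | tail -4
```

```text
col 355 158 222 [ 86.7 183.4] [-79.3 173.2]
col 360 158 223 [ 87.7 170.7] [-80.7 160.6]
col 365 159 223 [ 86.2 157.9] [-79.7 148.2]
[378 150  12  13  70] [([377.5, 152.5], array([109. , 123.8])), ([380.5, 149.5], array([117.6, 116.6])), ([390.5, 159.5], array([93.3, 89.5])), ([387.5, 162.5], array([84.7, 96.8]))]
```

The tray sits about 2 mm to +x of the mouth axis, so I shift it slightly and slide it in most of the way.

Request:
{"name": "carry_out", "arguments": {"motion": [[-1,10,0,0,1],[-1,14,0,0,1],[0,14,0,0,1],[0,14,0,0,1],[0,14,0,0,1],[0,14,0,0,1],[0,10,0,0,1],[0,0,0,0,1],[0,0,0,0,1]]}}

```text
t: 41.3
eef_pos: [631.3, -30.0, 44.4]
tcp_rot: [3.14, -0.0, -0.114]
ft_force: [-1.0, -5.6, 5.1]
opening: 0.082
grip_force: 30.0
```

```bash
python3 -c "
from h import *
s=env.state();print(s['eef_pos'],s['tcp_rot'],s['ft_force'],s['moment'],s['opening'])
t=shot('top','t16')"; python3 al.py | tail -6
```

```text
[631.2933084  -30.04227292  44.44310476] [ 3.14038977e+00 -2.73331872e-04 -1.13908575e-01] [-0.98780605 -5.64502531  5.10607455] [-1.02588804  0.23293325 -0.01947632] 0.08231356582104085
row 188 381 [ 13.  113.2]
row 196 381 [ -7.4 112.1]
row 204 381 [-27.7 110.9]
row 212 381 [-47.9 109.8]
col 345 154 168 [ 94.3 209.3] [ 55.3 206.7]
col 350 156 174 [ 90.1 196.3] [ 40.9 193.1]Traceback (most recent call last):
  File "al.py", line 22, in <module>
    r=np.where(w[140:232,u])[0]+140; print('col',u,r.min(),r.max(),cab(ray(t,(u,r.min()-.5),26)[:2]),cab(ray(t,(u,r.max()+.5),26)[:2]))
                                                   ~~~~~^^
    return umr_minimum(a, axis, None, out, keepdims, initial, where)
ValueError: zero-size array to reduction operation minimum which has no identity
```

It is entering freely. I continue.

Request:
{"name": "carry_out", "arguments": {"motion": [[0,12,0,0,1],[0,12,0,0,1],[0,12,0,0,1],[0,12,0,0,1],[0,12,0,0,1],[0,12,0,0,1],[0,10,0,0,1],[0,0,0,0,1],[0,0,0,0,1]]}}

```text
t: 42.3
eef_pos: [621.9, -111.5, 44.4]
tcp_rot: [3.14, -0.0, -0.114]
ft_force: [-2.1, -6.9, 4.3]
opening: 0.08
grip_force: 30.0
```

Request:
{"name": "carry_out", "arguments": {"motion": [[0,0,0,0,0.7],[0,0,0,0,0.6],[0,0,0,0,0.6],[0,0,-30,0,0.6],[0,0,-35,0,0.3],[0,-30,0,0,0.3],[0,-32,0,0,0.3],[0,0,30,0,0.3],[0,0,35,0,0.3],[0,0,0,0,0.3],[0,0,0,0,0.3]]}}

```text
t: 43.4
eef_pos: [629.0, -48.8, 44.4]
tcp_rot: [-3.142, 0.001, -0.114]
ft_force: [-0.4, 0.6, 0.4]
opening: 0.702
grip_force: 0.0
```

```bash
python3 -c "
from h import *
s=env.state();print(s['eef_pos'],s['tcp_rot'][2],s['ft_force'],s['opening'])
y=s['tcp_rot'][2]; f=np.array([621.9,-111.5])+4*np.array([.1132,.9936]);d=s['eef_pos'][:2]-f
print('gap along', d@[.1132,.9936]-s['opening']*47.5-12)
p=np.array(s['eef_pos'][:2])-[599.9,-316.5];print('tool cab', p@[.9936,-.1132],p@[.1132,.9936])"
```

```text
[629.04493826 -48.83159651  44.38829844] -0.11356371254856468 [-0.36742066  0.59467696  0.42597311] 0.7019436131707975
gap along 13.733590289925054
tool cab -1.3416526230810533 269.25453271553795
```

Request:
{"name": "carry_out", "arguments": {"motion": [[0,10,0,0,0.3],[0,8,0,0,0.3],[0,8,0,0,0.3],[0,8,0,0,0.3],[0,8,0,0,0.3],[0,6,0,0,0.3],[0,0,0,0,0.3],[0,0,0,0,0.3]]}}

```text
t: 44.2
eef_pos: [623.7, -97.3, 44.8]
tcp_rot: [3.141, -0.001, -0.114]
ft_force: [0.3, 0.4, 0.8]
opening: 0.702
grip_force: 0.0
```

Request:
{"name": "carry_out", "arguments": {"motion": [[0,3,0,0,0.3],[0,3,0,0,0.3],[0,2,0,0,0.3],[0,0,0,0,0.3],[0,0,0,0,0.3]]}}

```text
t: 44.7
eef_pos: [622.9, -104.4, 44.5]
tcp_rot: [3.142, -0.0, -0.113]
ft_force: [0.5, 2.7, 3.4]
opening: 0.696
grip_force: 2.0
```

Request:
{"name": "carry_out", "arguments": {"motion": [[0,2,0,0,0.3],[0,2,0,0,0.3],[0,1,0,0,0.3],[0,0,0,0,0.3],[0,0,0,0,0.3]]}}

```text
t: 45.2
eef_pos: [622.3, -109.2, 44.5]
tcp_rot: [-3.142, -0.0, -0.114]
ft_force: [0.5, 5.1, 6.6]
opening: 0.695
grip_force: 2.8
```

Request:
{"name": "carry_out", "arguments": {"motion": [[0,2,0,0,0.3],[0,2,0,0,0.3],[0,0,0,0,0.3],[0,0,0,0,0.3]]}}

```text
t: 45.6
eef_pos: [621.9, -113.2, 44.5]
tcp_rot: [-3.141, -0.0, -0.114]
ft_force: [0.9, 5.7, 5.0]
opening: 0.702
grip_force: 3.0
```

```bash
python3 -c "
from h import *
np.set_printoptions(suppress=True,precision=1)
c=shot('wrist','w17')
cv2.imwrite('pics/w17.png',c['color'][:,:,::-1])
h=cv2.cvtColor(c['color'],cv2.COLOR_RGB2HSV)
for x in (590,600,619,640):
  for y in (-150,-160,-170): print(x,y,proj(c,(x,y,60)))
for v in (170,180,190,200): print(v,''.join('#' if (h[v,u,1]<60 and h[v,u,2]>110) else '.' for u in range(260,560,3)))
"
```

```text
590 -150 [355.4 331.8]
590 -160 [375.4 329.9]
590 -170 [395.4 327.9]
600 -150 [354.5 314.7]
600 -160 [374.8 312.7]
600 -170 [395.2 310.7]
619 -150 [352.8 280.6]
619 -160 [373.7 278.5]
619 -170 [394.8 276.4]
640 -150 [350.6 240.2]
640 -160 [372.4 237.9]
640 -170 [394.2 235.6]
170 ....................................................................###############################.
180 ....................................................................##############################..
190 ...................................................................##############################...
200 ...........................#####################################################################...#
```

View pics/w17.png

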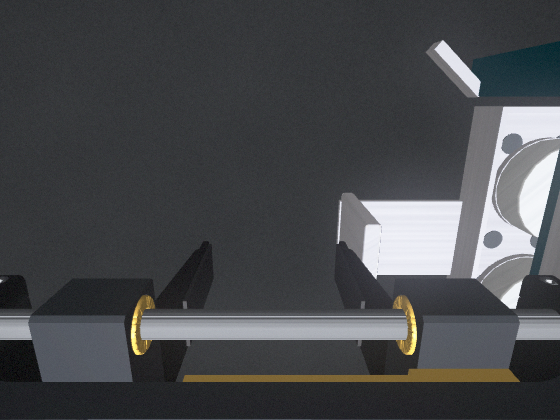

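The view shows the handle plate's top at about (380,226), with the finger against it and the tray end inside the mouth. The force is still plain friction, so I push on to the stop.

Request:
{"name": "carry_out", "arguments": {"motion": [[0,1.5,0,0,0.3],[0,1.5,0,0,0.3],[0,0,0,0,0.3],[0,0,0,0,0.3]]}}

```text
t: 46.05
eef_pos: [621.8, -113.5, 44.6]
tcp_rot: [-3.139, -0.0, -0.113]
ft_force: [3.9, 23.4, 7.6]
opening: 0.699
grip_force: 12.4
```

Request:
{"name": "carry_out", "arguments": {"motion": [[0,1.5,0,0,0.3],[0,1.5,0,0,0.3],[0,0,0,0,0.3],[0,0,0,0,0.3]]}}

```text
t: 46.45
eef_pos: [621.7, -113.7, 44.7]
tcp_rot: [-3.136, 0.0, -0.113]
ft_force: [7.2, 43.1, 9.2]
opening: 0.698
grip_force: 22.0
```

Home against the stop: 43 N and no further motion. I back off, rise, and turn for the lever.

Request:
{"name": "carry_out", "arguments": {"motion": [[0,-6,0,0,0.3],[0,-20,0,0,0.3],[0,-20,0,0,0.3],[0,0,-40,0,0],[0,0,-45,0,0],[0,0,-45,0,0],[0,0,-45,0,0],[0,0,-45,0,0],[0,0,0,-8,0],[0,0,0,-8,0],[0,0,0,-8,0],[0,0,0,-8,0]]}}

```text
t: 47.65
eef_pos: [626.0, -74.2, 264.0]
tcp_rot: [3.141, 0.001, 0.45]
ft_force: [-0.7, 1.2, -0.6]
opening: 1.002
grip_force: 0.0
```

Request:
{"name": "carry_out", "arguments": {"motion": [[0,0,0,-8,0],[0,0,0,-8,0],[0,0,0,-8,0],[0,0,0,-8,0],[0,0,0,-8,0],[0,0,0,-8,0],[0,0,0,-8,0],[0,0,0,-8,0],[0,0,0,-8,0],[0,0,0,-8,0],[0,0,0,-8,0],[0,0,0,0,0]]}}

```text
t: 48.85
eef_pos: [626.0, -74.2, 263.9]
tcp_rot: [-3.141, 0.0, 1.983]
ft_force: [-0.5, 0.1, 0.3]
opening: 1.001
grip_force: 0.0
```

```bash
python3 -c "
from h import *
print(env.state()['eef_pos'],env.state()['joints'])
rows((536,-277.5,250))"
```

```text
[626.04972966 -74.15409029 263.87313199] [-2.22343647e-01  4.63251300e-01  1.49148972e+00 -7.13350014e-04
  1.18745308e+00 -6.33818236e-01]
d tool: x -150.3 y -163.9 z 13.9 turn(toolz,deg) 0.0 yaw now 1.9825 t 48.85
```

Request:
{"name": "carry_out", "arguments": {"motion": [[-25,-27.3,0,0,0.2],[-25,-27.3,0,0,0.3],[-25,-27.3,0,0,0.3],[-25,-27.3,0,0,0.3],[-25,-27.3,0,0,0.3],[-25,-27.3,0,0,0.3],[0,0,0,0,0.3],[0,0,30,0,0.3],[0,0,30,0,0.3],[0,0,31,0,0.3],[0,0,0,0,0.3],[0,0,0,0,0.3]]}}

```text
t: 50.05
eef_pos: [536.1, -276.4, 173.7]
tcp_rot: [-3.141, -0.0, 1.979]
ft_force: [0.4, -0.2, 0.4]
opening: 0.7
grip_force: 0.0
```

Request:
{"name": "carry_out", "arguments": {"motion": [[0,0,0,0,1],[0,0,0,0,1],[0,0,0,0,1],[0,0,0,0,1],[0,0,0,0,1],[0,0,0,0,1],[0,0,0,0,1],[0,0,0,0,1]]}}

```text
t: 50.85
eef_pos: [536.0, -276.6, 173.4]
tcp_rot: [3.141, 0.0, 1.981]
ft_force: [0.8, 0.2, 0.5]
opening: 0.228
grip_force: 30.0
```

```bash
python3 -c "
from h import *
s=env.state();y0=s['tcp_rot'][2];p=np.array(s['eef_pos'][:2]);c0=np.array([505,-204.])
r=p-c0;a0=np.arctan2(r[1],r[0]);R=np.hypot(*r);print(p,np.degrees(a0),R,s['opening'],s['ft_force'])
N=12;tot=np.radians(193.5-360)-a0;print('total',np.degrees(tot))
st=tot/N
for frac in (0,):
  # shift in the tool frame, turned with lever: constant
  d=c0+R*np.array([np.cos(a0+st),np.sin(a0+st)])-p
  print('[%.2f,%.2f] turn %.2f'%(d[0]*np.cos(y0)+d[1]*np.sin(y0),d[0]*np.sin(y0)-d[1]*np.cos(y0),-np.degrees(st)))"
```

```text
[ 535.96748488 -276.62213293] -66.90566064302938 78.94909316322143 0.22830647703469015 [0.80354277 0.23163693 0.48688021]
total -99.59433935697062
[0.90,-11.39] turn 8.30
```

Request:
{"name": "carry_out", "arguments": {"motion": [[0.6,-9.8,0,7.1,1],[0.6,-9.8,0,7.1,1],[0.6,-9.8,0,7.1,1],[0.6,-9.8,0,7.1,1],[0.6,-9.8,0,7.1,1],[0.6,-9.8,0,7.1,1],[0.6,-9.8,0,7.1,1],[0.6,-9.8,0,7.1,1],[0.6,-9.8,0,7.1,1],[0.6,-9.8,0,7.1,1],[0,0,0,0,1],[0,0,0,0,1]]}}

```text
t: 52.05
eef_pos: [446.1, -257.2, 173.4]
tcp_rot: [3.141, -0.001, 0.741]
ft_force: [4.7, 3.2, 0.2]
opening: 0.226
grip_force: 30.0
```

```bash
python3 -c "
from h import *
s=env.state();y0=s['tcp_rot'][2];p=np.array(s['eef_pos'][:2]);c0=np.array([505,-204.])
r=p-c0;print(p,np.degrees(np.arctan2(r[1],r[0]))%360,np.hypot(*r),s['opening'],s['grip_force'],s['ft_force'])
d=c0+79*np.array([np.cos(np.radians(193.5)),np.sin(np.radians(193.5))])-p
print('[%.2f,%.2f]'%(d[0]*np.cos(y0)+d[1]*np.sin(y0),d[0]*np.sin(y0)-d[1]*np.cos(y0)))"
```

```text
[ 446.13601283 -257.17014947] 222.09059722972557 79.32234099275682 0.22636077181802292 30.000106394290924 [4.71953868 3.22176327 0.21492808]
[10.19,-37.74]
```

Request:
{"name": "carry_out", "arguments": {"motion": [[0.6,-9.8,0,7.1,1],[0.6,-9.8,0,7.1,1],[0.6,-9.8,0,7.1,1],[0.6,-9.8,0,7.1,1],[0,0,0,0,1],[0,0,0,0,1]]}}

```text
t: 52.65
eef_pos: [428.3, -223.3, 173.3]
tcp_rot: [3.14, -0.002, 0.245]
ft_force: [7.2, 1.1, -3.6]
opening: 0.224
grip_force: 30.0
```

```bash
python3 -c "
from h import *
s=env.state();p=np.array(s['eef_pos'][:2]);c0=np.array([505,-204.])
r=p-c0;print(p,np.degrees(np.arctan2(r[1],r[0]))%360,np.hypot(*r),s['opening'],s['grip_force'],s['ft_force'])"
```

```text
[ 428.26575545 -223.27054612] 194.0973563496196 79.1169908120632 0.22435310656723279 29.99950647354126 [ 7.21242526  1.10319855 -3.56205532]
```

Release, rise clear, and measure the lever angle.

Request:
{"name": "carry_out", "arguments": {"motion": [[0,0,0,0,0.6],[0,0,0,0,0.5],[0,0,0,0,0.4],[0,0,0,0,0.4],[0,0,-30,0,0.4],[0,0,-40,0,0],[0,0,-40,0,0],[-20,0,-20,0,0],[0,0,0,0,0],[0,0,0,0,0]]}}

```text
t: 53.65
eef_pos: [407.7, -228.1, 302.9]
tcp_rot: [3.141, -0.0, 0.245]
ft_force: [1.1, 0.2, -0.1]
opening: 0.959
grip_force: 0.0
```

```bash
python3 -c "
from h import *
np.set_printoptions(suppress=True,precision=1)
c=shot('wrist','w18');s=env.state();print(s['eef_pos'],s['grip_force'])
hs=cv2.cvtColor(c['color'],cv2.COLOR_RGB2HSV)
m=((hs[:,:,0]<6)|(hs[:,:,0]>174))&(hs[:,:,1]>150)&(hs[:,:,2]>60)
for b in blobs(c,m,100):
  for z in(175,195): 
    k=ray(c,b[0],z)-[505,-204,0];print(b,k,np.degrees(np.arctan2(k[1],k[0]))%360)
g=cv2.cvtColor(c['color'],cv2.COLOR_RGB2GRAY).astype(int)
# plate ring profile at r=50..58, dark teeth/mark angles
for r in(44,48,52,57):
  A=np.arange(160,330,1.);out=[]
  for a in A:
    u,v=proj(c,(505+r*np.cos(np.radians(a)),-204+r*np.sin(np.radians(a)),136));
    if 0<=u<560 and 0<=v<285 and g[int(round(v)),int(round(u))]<140: out.append(int(a))
  print(r,out)
"
```

```text
[ 407.8 -227.9  302.3] 0.0
(array([274.1, 180.6]), array([261, 163,  26,  33, 562], dtype=int32)) [-79.6 -19.3 175. ] 193.62955920823646
(array([274.1, 180.6]), array([261, 163,  26,  33, 562], dtype=int32)) [-75.2 -18.2 195. ] 193.58479754289007
44 [293, 294, 295]
48 [178, 179, 180, 181, 182, 183, 184, 202, 203, 204, 205, 206, 207, 279, 280, 281, 282, 283, 284, 285, 286, 293, 294, 303, 304, 305, 306, 307, 308, 309]
52 [179, 180, 181, 182, 183, 184, 202, 203, 204, 205, 206, 207, 280, 281, 282, 283, 284, 285, 294, 303, 304, 305, 306, 307, 308, 309]
57 [179, 180, 181, 182, 183, 184, 202, 203, 204, 205, 206, 207, 280, 281, 282, 283, 284, 285, 294, 303, 304, 305, 306, 307, 308]
```

The lever is at 193.6° and the locked notch's teeth centre on 193.2°. I do a last numeric check of the handle and piston, then hand in.

```bash
python3 -c "
from h import *
np.set_printoptions(suppress=True,precision=1)
t=shot('top','t19');s=shot('scene','s19')
h=cv2.cvtColor(t['color'],cv2.COLOR_RGB2HSV);m=(h[:,:,1]<60)&(h[:,:,2]>110)
for b in blobs(t,m,60):
  if 60<b[0][1]<300: print(b,ray(t,b[0],30)[:2])
a=cv2.imread('pics/scene0.png').astype(int);b=s['color'][:,:,::-1].astype(int)
d=(abs(a-b).max(2)>60).astype(np.uint8)
for q in blobs(s,d,60): print('chg',q)
env.job_done(); print('done')"
```

```text
(array([387.2,  81. ]), array([ 313,   60,  146,   43, 4164], dtype=int32)) [ 901.  -235.5]
(array([140.8,  94.5]), array([  94,   63,   90,   64, 5121], dtype=int32)) [885.1 404. ]
(array([231.5, 107.4]), array([221,  97,  22,  22, 376], dtype=int32)) [842.6 169.3]
(array([207. , 147.9]), array([199, 140,  17,  17, 227], dtype=int32)) [737.2 233.5]
(array([383.9, 155.8]), array([379, 150,  11,  12,  64], dtype=int32)) [ 702.5 -214.6]
(array([556.1, 160.4]), array([551, 153,   9,  19,  93], dtype=int32)) [ 677.1 -647. ]
(array([391.7, 220.5]), array([ 358,  165,   68,   98, 3507], dtype=int32)) [ 537.3 -223.7]
(array([536.4, 183.9]), array([525, 164,  25,  40, 290], dtype=int32)) [ 618.5 -591. ]
(array([172.5, 197. ]), array([ 148,  172,   51,   51, 2334], dtype=int32)) [613.1 321.4]
(array([114.3, 244.9]), array([110, 226,  10,  39, 140], dtype=int32)) [497.2 465.5]
(array([218.2, 244.6]), array([210, 236,  18,  19, 268], dtype=int32)) [490.3 208.1]
(array([425.6, 287.1]), array([ 407,  257,   54,   57, 1155], dtype=int32)) [ 372.  -295.4]
chg (array([213.7,   8.2]), array([197,   0
[... 608 characters left out ...]
58, 126,  26,  29, 299], dtype=int32))
chg (array([433.6, 150. ]), array([423, 135,  19,  28, 239], dtype=int32))
chg (array([190.7, 187.5]), array([ 159,  164,   59,   47, 1473], dtype=int32))
chg (array([302.9, 206.4]), array([292, 195,  22,  23, 400], dtype=int32))
chg (array([250. , 259.4]), array([ 195,  214,  105,   93, 5211], dtype=int32))
chg (array([338.6, 237. ]), array([327, 224,  24,  26, 481], dtype=int32))
chg (array([381.8, 260.2]), array([369, 247,  27,  27, 554], dtype=int32))
chg (array([367.8, 305.8]), array([353, 291,  30,  31, 695], dtype=int32))
chg (array([328.3, 337. ]), array([317, 323,  29,  23, 198], dtype=int32))
the job is handed in; nothing more can be done
done
```

The job is handed in: the piston was set upright in the pan, all four bowls are stub up in the tray, the tray is home against its stop, and the lever is let go in its locked notch (measured 0.4° off the notch centre).

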